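Load the model plates into the mill fixture and book the job in

TASK

Load every model plate on the bench into a free nest of the aluminium fixture: hook its tongue in under the dark lip with the plate tilted, then swing it down until it lies flat and fully home. When all are in, take the code reader, hold it steady for a full second at about 10 cm from the job ticket, pointing squarely at the middle of the code, put it back in its cradle the way it lay, and then press the start key right down; do not disturb the other things on the bench.

Things in the scene. Friction and masses are not known exactly. Their poses are not given: they have to be found in the camera images.
- plate_a: Model plate (first; up to three, alike): grey plate 90 (x) x 64 (y) x 6 mm with a 44 mm wide, 6 mm thick tongue sticking out 12 mm at its -x end (tip x=-57, other end x=+45); on it a white plaster block 26 (x) x 50 (y) mm, centred at x=+12, from z=6 to 40 mm, small teeth above to z=50. 0.22 kg. Origin: centre of the 90 x 64 underside, z up. Grip the block, fingers closing along x. May be absent.
- plate_b: Model plate (second; up to three, alike): grey plate 90 (x) x 64 (y) x 6 mm with a 44 mm wide, 6 mm thick tongue sticking out 12 mm at its -x end (tip x=-57, other end x=+45); on it a white plaster block 26 (x) x 50 (y) mm, centred at x=+12, from z=6 to 40 mm, small teeth above to z=50. 0.22 kg. Origin: centre of the 90 x 64 underside, z up. Grip the block, fingers closing along x. May be absent.
- plate_c: Model plate (third; up to three, alike): grey plate 90 (x) x 64 (y) x 6 mm with a 44 mm wide, 6 mm thick tongue sticking out 12 mm at its -x end (tip x=-57, other end x=+45); on it a white plaster block 26 (x) x 50 (y) mm, centred at x=+12, from z=6 to 40 mm, small teeth above to z=50. 0.22 kg. Origin: centre of the 90 x 64 underside, z up. Grip the block, fingers closing along x. May be absent.
- fixture: Aluminium loading fixture fixed to the table, 130 mm (x) x 264 mm (y), origin under its centre on the table; three equal nests side by side along y, 80 mm apart. Along its -x side (towards the robot) runs a wall with a dark steel lip overhanging all the nests; along its +x side a low end stop.
- nest0 (a point): Nest towards +y: where a seated plate's origin lies, on the nest floor 12 mm above the table; axes as the fixture's and the seated plate's (tongue to -x). In mm here: wall at x=-59; lip x=-59 to -49, z=13 to 20; end stop x=47 to 59, z to 6; 68 wide between 6 mm high rails. 106 long, so plates go in tongue first under the lip, other end raised about 20 degrees. Fits any plate.
- nest1 (a point): Nest in the middle: where a seated plate's origin lies, on the nest floor 12 mm above the table; axes as the fixture's and the seated plate's (tongue to -x). In mm here: wall at x=-59; lip x=-59 to -49, z=13 to 20; end stop x=47 to 59, z to 6; 68 wide between 6 mm high rails. 106 long, so plates go in tongue first under the lip, other end raised about 20 degrees. Fits any plate.
- nest2 (a point): Nest towards -y: where a seated plate's origin lies, on the nest floor 12 mm above the table; axes as the fixture's and the seated plate's (tongue to -x). In mm here: wall at x=-59; lip x=-59 to -49, z=13 to 20; end stop x=47 to 59, z to 6; 68 wide between 6 mm high rails. 106 long, so plates go in tongue first under the lip, other end raised about 20 degrees. Fits any plate.
- reader: Hand-held code reader lying in its cradle: grey head 50 x 44 mm wide x 40 mm high (x=-80 to -30 mm) with a glass window on its -x end face, black handle 34 mm wide (y), 36 mm high, x=-30 to +75 mm. Origin: underside, on the long centre line. 0.22 kg, centre of mass about x=-9. It looks along its own -x axis. Grip the handle from above, fingers closing along y.
- reader_window (a point): Centre of the reader's window, at reader (-80, 0, 20) mm; axes as the reader's: it looks along -x. It reads a code whose centre is within 20 mm of this line of sight, 50 to 150 mm in front of the window, up to 34 degrees off square.
- cradle: Black cradle fixed to the table, 186 x 74 mm, origin under its centre; floor 8 mm thick with a 6 mm high rim round it; channel 54 mm wide, 168 mm long (x=-86 to +82).
- cradle_seat (a point): Point on the cradle's floor, 8 mm above the table, where the reader's origin lies when stowed; the reader's axes then agree with the cradle's (head to -x); it starts there.
- ticket: Job ticket with a printed code on a white 84 x 100 mm board, on a fixed easel (base 80 x 100 mm, board up to about 90 mm high). Origin: centre of the code, on the board's front face, about 60 mm above the table; z is the face's outward normal, which points away from the robot and 35 degrees upward; y level.
- start_key (a joint): White round start key, 36 mm across, in a grey housing; value is how far it is pressed, in m, 0 up, 0.007 fully down (about 5 N); it springs back.
- start_key_top (a point): Centre of the top face of the start key; it is pressed straight down.
- mug: Bystander: white ceramic mug, 76 mm across, 90 mm high, at the far side. Origin: centre of its underside.
- jar: Bystander: clear jar with a white cap, 68 mm across, 85 mm high, at the far side. Origin: centre of its underside.
- blank: Bystander: white milling disc, 98 mm across, 16 mm thick. Origin: centre of its underside.
- wax_tin: Bystander: flat round aluminium tin, 72 mm across, 26 mm high. Origin: centre of its underside.
- jaw: Bystander: plaster jaw model 55 x 70 x 27 mm with a curved row of teeth, near the robot; no plate under it. Origin: centre of its underside.
- mouse: Bystander: black computer mouse 100 x 60 x 26 mm. Origin: centre of its underside.
- bur_rack: Bystander: aluminium block 90 x 50 x 30 mm holding ten thin upright burs (to 52 mm), near the robot. Origin: centre of its underside.
Mind the look-alikes: they are no part of the job. What is shaped like the plate_a but green or turquoise is not meant.

How it is judged:
By the outcome, as a careful person would: the job done as asked, in the order asked, and still so for the second after the job is handed in, with the robot touching nothing.
Of plate_a, plate_b, plate_c only 2 to 3 are there at a start; the rules pass over those that are not, and their reading is None.
At some moment in a run one of plate_a, plate_b, plate_c may be knocked a few centimetres aside while the robot is not near it.
Once in a run the grip may slacken for a moment while it holds something.
It also fails if it takes over 210 s, if anything falls off the work surface, if the arm or the gripper's body presses on something with over 40 N, if the wrist force passes 120 N, or if a joint passes its speed limit or range.

ROBOT

A 7-joint arm with a two-finger parallel gripper is mounted at the origin on the work surface. World frame = base frame: x ahead of the robot, y to its left, z up, the work surface at z = 0. Lengths are in m, angles in rad, forces in N, time in s.
With the tool pointing down it reaches from about 0.425 to 0.875 m from the base axis. Payload 4.7 kg.
Tool frame: the origin (TCP) lies at the very end of the fingers, on their centre line; the grasp point (between the pads) lies 19 mm behind it (grip_point_offset is the distance from the TCP to the grasp point, in m); x points along the fingers, z is the direction in which the jaws open and shut, and the axes are right-handed (so a half turn about x gives the same grasp; the last joint's range is limited). The gripper opens to 87 mm and grips with 3 to 60 N. Pads are 19 mm wide; open, the fingers measure 117 mm over their backs; the gripper's body (75 mm by 190 mm) begins 51 mm behind the grasp point.
Start: joints at [1.221, 0.321, -0.07, 1.45, 0.023, 1.371, -0.057], TCP at [0.231, -0.607, 0.198] pointing down, gripper open.
Joint ranges: [-2.86, 2.86], [-0.3, 2.09], [-1.38, 1.24], [0.06, 2.45], [-1.56, 4.7], [0.09, 2.05], [-2.69, 2.69]. Speed limits (rad/s): [2.57, 2.57, 3.14, 3.14, 3.14, 3.14, 3.14].

INTERFACE

Orientations are given as a rotation vector (axis times angle).
In Python, from bench import get_state, get_image, calibration, close_job, grip_point_offset gives the robot as it stands.
- The arm moves only by the tool play_rows, never from a script. Its argument "targets" is a list of rows, each an object with "claw": the closure, from 0 (fully open) to 1 (shut); "linear": the shift along the tool's x, y, z as a fraction of full scale, a list of three; "rotation": the turn, a rotation vector about the tool's x, y, z as a fraction of full scale, a list of three. In form: [{"claw": claw, "linear": [x, y, z], "rotation": [wx, wy, wz]}, ...]. A call has 1 to 10 rows; each row shifts and turns the pose as measured when the row begins, along the tool's axes as they then stand; what a row does not reach is not made up. Full scale, the value 1, is 2.5 cm for a shift and 90 degrees for a turn. A row lasts 1/12 s, in which the tool goes at most 41.7 mm and 7.16 degrees, less where a joint would pass 70% of its speed; a pose out of reach is approached as far as the arm can. A call with a number of a shift or a turn outside -1 to 1 is refused whole. A call with a gripper value outside its range is refused whole. The fingers move at their own pace and stop on an object; "newtons" is the grip in N (left out, the last holds). Time passes only in rows, so rows that do not move let the fingers close. It gives the time, the measured TCP pose, the force and the opening at its end, in the units of the state.
- get_state(): the state, without advancing time (a new reading comes with each control period).
- get_image(name): name is "scene" or "top" or "wrist"; returns the picture (480x640x3 uint8, blue, green, red); there is no depth.
- calibration(name): a dict with "fx", "fy", "cx", "cy" (pixels), "dist_coeffs" ([k1, k2, p1, p2, k3] as OpenCV has them; the pictures are not rectified), "rvec" (rotation vector, rad) and "tvec" (3), from world to camera coordinates, as OpenCV has them; the wrist camera has in their place "hand_eye" (4x4, takes a point from camera to tool coordinates, whose origin is the TCP and whose axes are the tool frame's). Camera axes: x right, y down, z forward; pixel columns grow to the right and rows downward; lengths in m; the calibration is good to about 2 mm. A picture is of the moment at which its call begins: read the wrist's pose just before it. calibration takes no time and is no camera call.
- close_job(): hands the job in, once; it reports no verdict.
The state is a dict: "time": time; "joint_positions": joint angles; "qd": joint speeds; "joint_torque": joint torques, N m; "position": TCP position; "tool_rot": TCP orientation; "ft_force": force on the tool from outside, world axes, zero at the start; "torque": the same for the moment, N m; "grip_width": opening from 0.0 (shut) to 1.0 (fully open).
Only numpy, scipy, OpenCV 4.12 (cv2) and the standard library are available. Lean on these libraries where they do the work, as an engineer would, in place of code of your own. Each camera call takes 0.05 s, during which the arm holds its last target. There are 200 camera calls.

## Working session

There is one attempt and no reset: what is moved stays moved. The work goes in short steps, Python scripts to look and compute and a tool call to move; the robot and the scene stay as the last step left them, time stands still between calls to the robot, and variables do not carry over. Pictures are saved under pics/ and viewed, about 12 in all and at most 16, crops included, and the job is handed in when it is done.

Besides the shell and the picture viewer there is one more tool, called after "Call:" by a JSON object that holds its "method" and its "body", one argument or row to a line. play_rows: Moves the arm, as the interface text tells. Shift numbers are shares of 2.5 cm and turn numbers shares of 90 degrees, none past 1 either way. Its arguments: {"type":"object","properties":{"targets":{"type":"array"},"newtons":{"type":"number"}},"required":["targets"]}

```bash
mkdir -p pics; ls
python3 - <<'E'
from bench import *
import cv2
s=get_state(); print({k:(v if not hasattr(v,'__len__') else [round(float(x),3) for x in v]) for k,v in s.items()})
print(grip_point_offset)
for n in('scene','top','wrist'):
    c=calibration(n); print(n,c)
    cv2.imwrite(f'pics/{n}0.png',get_image(n))
E
```

```text
pics
{'time': 0.0, 'joint_positions': [1.221, 0.322, -0.07, 1.452, 0.023, 1.371, -0.057], 'qd': [0.002, -0.001, -0.0, -0.002, -0.001, 0.001, 0.001], 'joint_torque': [-0.001, -49.129, -0.404, -31.253, -0.064, 0.044, 0.0], 'position': [0.231, -0.607, 0.197], 'tool_rot': [0.938, 1.361, -0.937], 'ft_force': [-0.568, 0.455, 0.789], 'torque': [0.045, 0.039, 0.049], 'grip_width': 1.0008261427824414}
0.0187
scene {'fx': 598.1759096820422, 'fy': 598.1759096820422, 'cx': 330.59615252060473, 'cy': 233.11754364658344, 'dist_coeffs': array([-0.17822253,  0.        ,  0.        ,  0.        ,  0.        ]), 'rvec': array([ 1.84706599,  1.30680041, -0.67975337]), 'tvec': array([-0.24941341, -0.19738037,  1.93366467])}
top {'fx': 467.7560512456595, 'fy': 467.7560512456595, 'cx': 303.65494996673567, 'cy': 240.31521621259532, 'dist_coeffs': array([0.02408867, 0.        , 0.        , 0.        , 0.        ]), 'rvec': array([ 2.28860282, -1.90682845,  0.20282861]), 'tvec': array([0.03576223, 0.51079742, 1.06457183])}
wrist {'fx': 346.95294483556717, 'fy': 346.95294483556717, 'cx': 312.19437293671666, 'cy': 241.2416686317177, 'dist_coeffs': array([-0.01453281,  0.        ,  0.        ,  0.        ,  0.        ]), 'hand_eye': array([[ 7.50782661e-05, -2.81369091e-01,  9.59599619e-01,
        -1.87665687e-01],
       [-1.55858066e-04, -9.59599613e-01, -2.81369078e-01,
         7.66481573e-02],
       [ 9.99999985e-01, -1.28436638e-04, -1.15898717e-04,
         4.20658771e-05],
       [ 0.00000000e+00,  0.00000000e+00,  0.00000000e+00,
         1.00000000e+00]])}
```

View pics/top0.png

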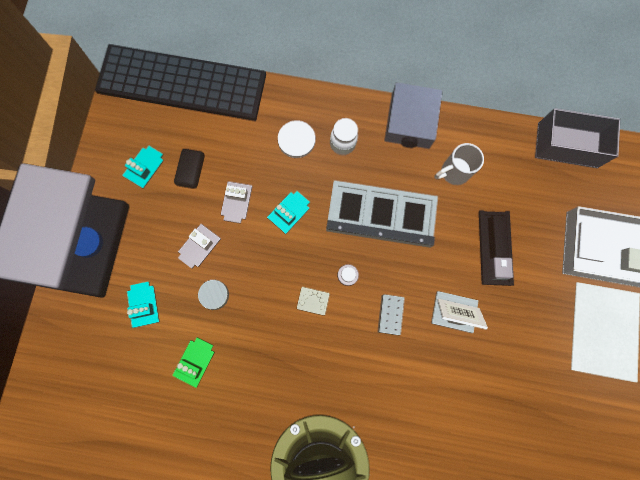

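View pics/scene0.png

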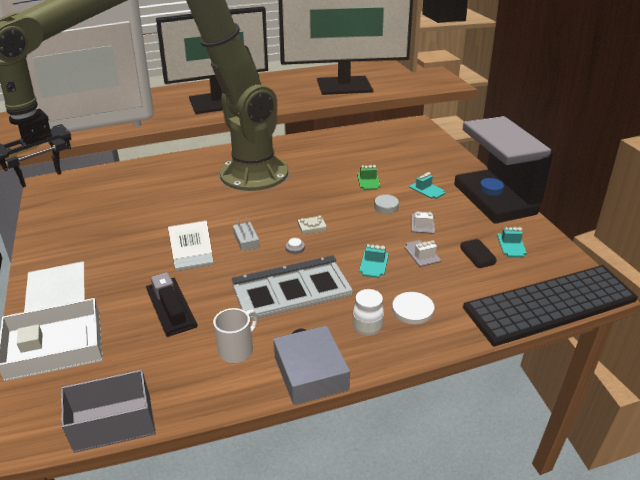

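Top view: two plain grey plates at about (236,200) and (200,245). The look-alikes are turquoise at (143,166), (289,211), (142,304), green at (194,362) and the jaw at (313,300), which has no plate. The fixture is at (382,212), reader (496,248), ticket (460,312), key (348,274).

```bash
cat > h.py <<'E'
import numpy as np, cv2
from bench import *
from scipy.spatial.transform import Rotation as Ro
def cam(n, s=None):
    c=calibration(n); K=np.array([[c['fx'],0,c['cx']],[0,c['fy'],c['cy']],[0,0,1]]); d=np.array(c['dist_coeffs'])
    if n=='wrist':
        s=s or get_state(); T=np.eye(4); T[:3,:3]=Ro.from_rotvec(s['tool_rot']).as_matrix(); T[:3,3]=s['position']
        T=T@np.array(c['hand_eye']); R=T[:3,:3].T; t=-R@T[:3,3]
    else: R=cv2.Rodrigues(c['rvec'])[0]; t=np.array(c['tvec'])
    return K,d,R,t
def ray(C,px):
    K,d,R,t=C; u=cv2.undistortPoints(np.array(px,float).reshape(-1,1,2),K,d).reshape(-1,2)
    v=np.c_[u,np.ones(len(u))]@R; return -R.T@t, v/np.linalg.norm(v,axis=1)[:,None]
def onz(C,px,z):
    o,v=ray(C,px); return o+v*((z-o[2])/v[:,2])[:,None]
def two(C1,p1,C2,p2):
    o1,v1=ray(C1,p1); o2,v2=ray(C2,p2); v1=v1[0];v2=v2[0]
    a=np.linalg.lstsq(np.c_[v1,-v2],o2-o1,rcond=None)[0]; A=o1+a[0]*v1;B=o2+a[1]*v2
    return (A+B)/2, np.linalg.norm(A-B)
def proj(C,P):
    K,d,R,t=C; return cv2.projectPoints(np.array(P,float).reshape(-1,3),cv2.Rodrigues(R)[0],t,K,d)[0].reshape(-1,2)
def toolR(zx, tilt=0., sign=1):
    """tool pointing down, tool z along horizontal world angle zx; then tilt about tool y"""
    z=np.array([np.cos(zx),np.sin(zx),0]); x=np.array([0,0,-1.]); y=np.cross(z,x)
    return np.c_[x,y,z]@Ro.from_euler('y',tilt).as_matrix()
def plan(p,R,s=None):
    s=s or get_state(); Rc=Ro.from_rotvec(s['tool_rot']).as_matrix(); p0=np.array(s['position'])
    rv=Ro.from_matrix(Rc.T@R).as_rotvec()
    print('now',p0.round(4),'t',round(s['time'],2),'F',np.round(s['ft_force'],1),'w',round(s['grip_width'],3))
    print(' rot first: deg',np.degrees(rv).round(2),' units',(rv/(np.pi/2)).round(4), 'rows>=',round(np.degrees(np.linalg.norm(rv))/7.16,1))
    print(' shift mm in current axes',(Rc.T@(p-p0)*1e3).round(1),'after-turn axes',(R.T@(p-p0)*1e3).round(1),' units',(R.T@(p-p0)/.025).round(2))
E
python3 - <<'E'
from h import *
C=cam('top')
np.set_printoptions(suppress=True,precision=4)
print('campos',-C[2].T@C[3])
for n,p,z in [('nest?',[(350,207),(382,211),(414,217)],.012),('plates',[(236,200),(200,245)],.006),('key',[(348,274)],.03),('ticket',[(460,312)],.06),('reader',[(503,267),(494,237)],.04),('cradle',[(480,213),(509,211),(513,284),(483,284)],.014),('fixture',[(334,182),(437,194),(434,243),(328,233)],.02)]:
    print(n,onz(C,p,z).tolist())
s=get_state();print(Ro.from_rotvec(s['tool_rot']).as_matrix().round(3))
im=cv2.imread('pics/top0.png')
a=cv2.resize(im[160:280,165:315],None,fx=5,fy=5,interpolation=cv2.INTER_CUBIC)
cv2.imwrite('pics/c1.png',a)
E
```

```text
campos [0.2695 0.0908 1.1466]
nest? [[0.6097667306032846, 0.02947697546597676, 0.01200000000000001], [0.6140106777425, -0.05121479233572607, 0.01200000000000001], [0.6130778608282542, -0.13222552961834647, 0.01200000000000001]]
plates [[0.5773057375361338, 0.3163313208878737, 0.006000000000000005], [0.4474458994537117, 0.3797077790071705, 0.006000000000000005]]
key [[0.4386242983240257, 0.008449457470989158, 0.030000000000000027]]
ticket [[0.3940339177364252, -0.25614007861423965, 0.06000000000000005]]
reader [[0.5206712690066968, -0.35103292651412216, 0.040000000000000036], [0.5898747847124914, -0.32293099734436026, 0.040000000000000036]]
cradle [[0.6524199871383642, -0.2923654026917669, 0.014000000000000012], [0.6705593527108691, -0.36273363139319664, 0.014000000000000012], [0.48943475500145084, -0.38889613783010674, 0.014000000000000012], [0.47627401199770175, -0.31793774651933326, 0.014000000000000012]]
fixture [[0.66470582595375, 0.08017788373883072, 0.020000000000000018], [0.6802146755279297, -0.17939815561314382, 0.020000000000000018], [0.5540729817860114, -0.1876332074593849, 0.020000000000000018], [0.5317951869136439, 0.07267242737088807, 0.020000000000000018]]
[[-0.001  0.935  0.356]
 [ 0.001  0.356 -0.935]
 [-1.    -0.    -0.001]]
```

View pics/c1.png

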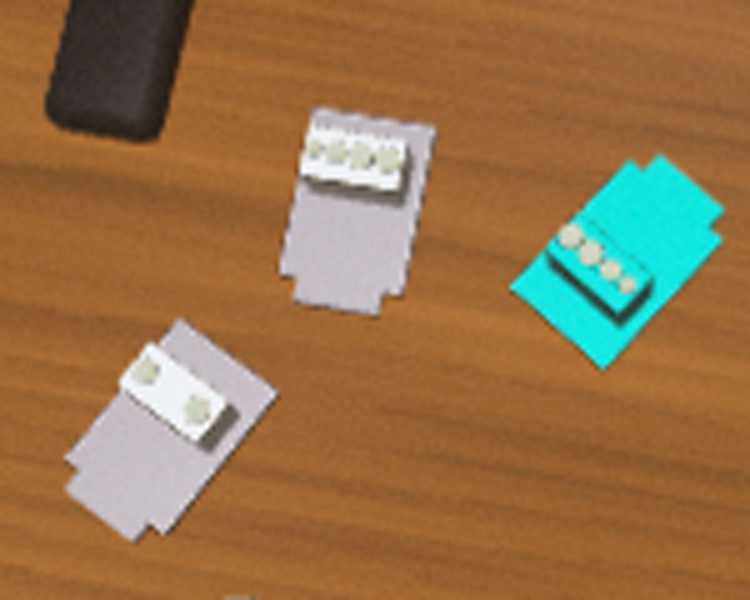

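Run:
```python
from h import *
np.set_printoptions(suppress=True,precision=4)
C=cam('top')
f=lambda L:[(165+(u-2)/5,160+(v-2)/5) for u,v in L]
for L in ([(315,107),(437,125),(405,295),(280,275),(378,316),(295,303)],[(180,320),(277,395),(165,533),(68,460),(137,541),(65,488)]):
    W=onz(C,f(L),.006); e=W[:2].mean(0); t=W[4:].mean(0); d=e-t
    print('L',np.linalg.norm(d),'w',np.linalg.norm(W[0]-W[1]),'yaw',np.degrees(np.arctan2(d[1],d[0])), 'yaw from end',np.degrees(np.arctan2(*(W[0]-W[1])[[1,0]]))-90,'orig',e-d/np.linalg.norm(d)*.045)
```

```text
L 0.10324654122073153 w 0.06318961397386619 yaw 0.9014061149214146 yaw from end 1.7374333619454347 orig [0.5788 0.3156 0.006 ]
L 0.09904332922520044 w 0.0629222683166612 yaw -26.37460214137408 yaw from end -27.200177037611475 orig [0.4463 0.3825 0.006 ]
```

Call:
{"method": "play_rows", "body": {
  "targets": [
    {"claw":0,"linear":[0,0,0],"rotation":[-0.0768,0,0]},
    {"claw":0,"linear":[0,0,0],"rotation":[-0.0768,0,0]},
    {"claw":0,"linear":[0,0,0],"rotation":[-0.0768,0,0]},
    {"claw":0,"linear":[0,0,0],"rotation":[-0.0768,0,0]},
    {"claw":0,"linear":[0,0,0],"rotation":[-0.0768,0,0]},
    {"claw":0,"linear":[0,0,0],"rotation":[-0.0768,0,0]},
    {"claw":0,"linear":[0,0,0],"rotation":[-0.0768,0,0]},
    {"claw":0,"linear":[0,0,0],"rotation":[-0.0768,0,0]},
    {"claw":0,"linear":[0,0,0],"rotation":[-0.0768,0,0]},
    {"claw":0,"linear":[0,0,0],"rotation":[-0.0768,0,0]}
  ]
}}

```text
time: 0.98
position: [0.2301, -0.6044, 0.1917]
tool_rot: [-0.025, 1.574, 0.04]
ft_force: [0.3, 1.2, -0.3]
grip_width: 1.0
```

Call:
{"method": "play_rows", "body": {
  "targets": [
    {"claw":0,"linear":[0,0.98,0.63],"rotation":[0,0,0]},
    {"claw":0,"linear":[0,0.98,0.63],"rotation":[0,0,0]},
    {"claw":0,"linear":[0,0.98,0.63],"rotation":[0,0,0]},
    {"claw":0,"linear":[0,0.98,0.63],"rotation":[0,0,0]},
    {"claw":0,"linear":[0,0.98,0.63],"rotation":[0,0,0]},
    {"claw":0,"linear":[0,0.98,0.63],"rotation":[0,0,0]},
    {"claw":0,"linear":[0,0.98,0.63],"rotation":[0,0,0]},
    {"claw":0,"linear":[0,0.98,0.63],"rotation":[0,0,0]},
    {"claw":0,"linear":[0,0.98,0.63],"rotation":[0,0,0]},
    {"claw":0,"linear":[0,0.98,0.63],"rotation":[0,0,0]}
  ]
}}

```text
time: 1.82
position: [0.3738, -0.3478, 0.1876]
tool_rot: [-0.015, 1.582, 0.034]
ft_force: [0.8, -0.5, 0.5]
grip_width: 1.002
```

Call:
{"method": "play_rows", "body": {
  "targets": [
    {"claw":0,"linear":[0,1,0.75],"rotation":[0,0,0]},
    {"claw":0,"linear":[0,1,0.75],"rotation":[0,0,0]},
    {"claw":0,"linear":[0,1,0.75],"rotation":[0,0,0]},
    {"claw":0,"linear":[0,1,0.75],"rotation":[0,0,0]},
    {"claw":0,"linear":[0,1,0.75],"rotation":[0,0,0]},
    {"claw":0,"linear":[0,1,0.75],"rotation":[0,0,0]},
    {"claw":0,"linear":[0,1,0.75],"rotation":[0,0,0]},
    {"claw":0,"linear":[0,1,0.75],"rotation":[0,0,0]},
    {"claw":0,"linear":[0,1,0.75],"rotation":[0,0,0]},
    {"claw":0,"linear":[0,1,0.75],"rotation":[0,0,0]}
  ]
}}

```text
time: 2.65
position: [0.5577, -0.0789, 0.1873]
tool_rot: [-0.014, 1.584, 0.029]
ft_force: [0.6, -0.8, -0.3]
grip_width: 0.995
```

Call:
{"method": "play_rows", "body": {
  "targets": [
    {"claw":0,"linear":[0,1,0.75],"rotation":[0,0,0]},
    {"claw":0,"linear":[0,1,0.75],"rotation":[0,0,0]},
    {"claw":0,"linear":[0,1,0.75],"rotation":[0,0,0]},
    {"claw":0,"linear":[0.9,0,0],"rotation":[0,0,0]},
    {"claw":0,"linear":[0.9,0,0],"rotation":[0,0,0]},
    {"claw":0,"linear":[0.9,0,0],"rotation":[0,0,0]},
    {"claw":0,"linear":[0,0,0],"rotation":[0,0,0]},
    {"claw":0,"linear":[0,0,0],"rotation":[0,0,0]}
  ]
}}

```text
time: 3.32
position: [0.6159, 0.0152, 0.1167]
tool_rot: [-0.019, 1.582, 0.046]
ft_force: [-0.3, 0.4, -0.0]
grip_width: 0.996
```

Run:
```python
from h import *
np.set_printoptions(suppress=True,precision=4)
plan(np.array([.613,-.02,.12]),toolR(0))
s=get_state(); np.save('s1.npy',s); cv2.imwrite('pics/w1.png',get_image('wrist'))
```

```text
now [0.6159 0.0152 0.1167] t 3.32 F [-0.3  0.4 -0. ] w 0.996
 rot first: deg [ 2.36 -0.67 -0.99]  units [ 0.0262 -0.0074 -0.011 ] rows>= 0.4
 shift mm in current axes [ -3.8 -35.   -4.4] after-turn axes [ -3.3 -35.2  -2.9]  units [-0.13 -1.41 -0.12]
```

View pics/w1.png

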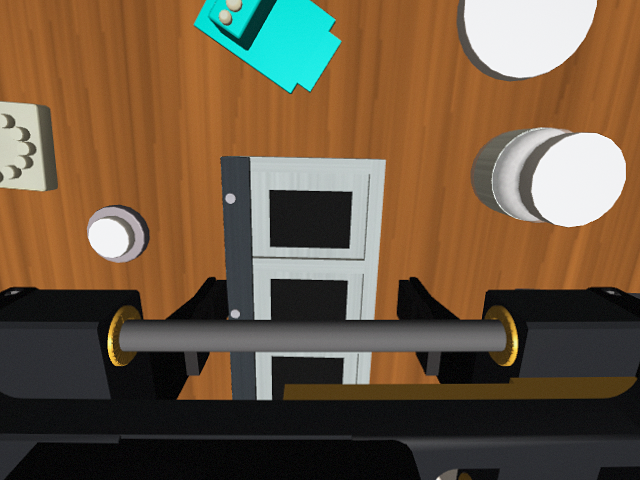

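Wrist view: the gripper covers everything below v≈280. Nest0 is at (310,218), key at (110,236), and the fixture's +y edge at v≈158. I'll back off to see the whole fixture.

Call:
{"method": "play_rows", "body": {
  "targets": [
    {"claw":0,"linear":[-1,-1,0],"rotation":[0.0066,-0.002,-0.0027]},
    {"claw":0,"linear":[-1,-1,0],"rotation":[0.0066,-0.002,-0.0027]},
    {"claw":0,"linear":[-1,-1,0],"rotation":[0.0066,-0.002,-0.0027]},
    {"claw":0,"linear":[-0.4,-1,0],"rotation":[0.0066,-0.002,-0.0027]},
    {"claw":0,"linear":[0,-1,0],"rotation":[0,0,0]},
    {"claw":0,"linear":[0,-0.9,0],"rotation":[0,0,0]},
    {"claw":0,"linear":[0,0,0],"rotation":[0,0,0]},
    {"claw":0,"linear":[0,0,0],"rotation":[0,0,0]}
  ]
}}

```text
time: 4.03
position: [0.6214, -0.1423, 0.2177]
tool_rot: [-0.001, 1.556, -0.008]
ft_force: [0.2, 1.4, 0.1]
grip_width: 0.998
```

Run:
```python
from h import *
np.set_printoptions(suppress=True,precision=4)
plan(np.array([.613,-.13,.2]),toolR(0))
s=get_state(); np.save('s2.npy',s); im=get_image('wrist'); cv2.imwrite('pics/w2.png',im)
cv2.imwrite('pics/w2c.png',cv2.resize(im[0:300,190:490],None,fx=2,fy=2,interpolation=cv2.INTER_CUBIC))
```

```text
now [ 0.6214 -0.1423  0.2177] t 4.03 F [0.2 1.4 0.1] w 0.998
 rot first: deg [-0.26  0.84  0.34]  units [-0.0029  0.0093  0.0038] rows>= 0.1
 shift mm in current axes [17.5 12.3 -8.8] after-turn axes [17.7 12.3 -8.4]  units [ 0.71  0.49 -0.34]
```

View pics/w2c.png

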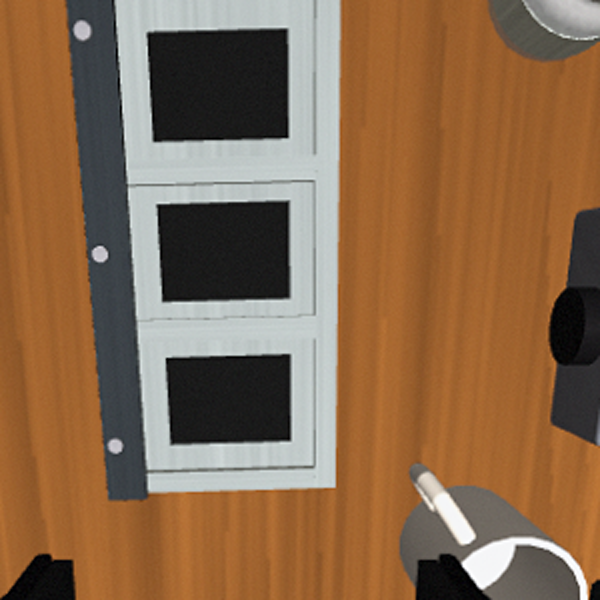

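Run:
```python
from h import *
np.set_printoptions(suppress=True,precision=4)
s=np.load('s2.npy',allow_pickle=True).item(); C=cam('wrist',s)
g=lambda L:[(190+(u-.5)/2,(v-.5)/2) for u,v in L]
l2=onz(C,g([(108,500),(148,497),(117,2),(68,2)]),.032)
e2=onz(C,g([(336,487),(340,2)]),.018)
print('lip',l2,'stop',e2)
s1=np.load('s1.npy',allow_pickle=True).item(); C1=cam('wrist',s1)
l1=onz(C1,[(221,156),(250,157)],.032); e1=onz(C1,[(386,159)],.018)
print('v1 lip',l1,e1)
# fit  fixture coords -> world
P=np.array([l2[0],l2[1],e2[0],l1[0],l1[1],e1[0]])[:,:2]
F=np.array([[-65,-132],[-49,-132],[65,-132],[-65,132],[-49,132],[65,132]])/1e3
z=F[:,0]+1j*F[:,1]; w=P[:,0]+1j*P[:,1]
a=((w-w.mean())*(z-z.mean()).conj()).sum()/(abs(z-z.mean())**2).sum(); a1=a/abs(a); b=w.mean()-a1*z.mean()
print('scale',abs(a),'yaw',np.degrees(np.angle(a)),'org',b); r=(w-(a1*z+b))/a1; print('res mm (fixture axes)',r*1e3)
for y in(80,0,-80): print('nest',a1*(1j*y/1e3)+b)
# window centres in px by mask, and rails
for n,L in(('n1 rails',[(128,184),(313,180),(137,321),(313,317)]),('n2 bot',[(150,471),(312,466)])):
    W=onz(C,g(L),.012); f=((W[:,0]+1j*W[:,1])-b)/a1; print(n,f*1e3)
Ct=cam('top'); print('proj in top', proj(Ct,[[*( (lambda q:(q.real,q.imag))(a1*(x+1j*y)/1e3+b)),zz] for x,y,zz in[(-65,-132,.032),(-65,132,.032),(65,132,.018),(65,-132,.018)]]))
```

```text
lip [[ 0.5462 -0.1851  0.032 ]
 [ 0.5688 -0.1836  0.032 ]
 [ 0.5648  0.0589  0.032 ]
 [ 0.542   0.059   0.032 ]] stop [[ 0.6768 -0.1829  0.018 ]
 [ 0.6709  0.0635  0.018 ]]
v1 lip [[0.5415 0.0787 0.032 ]
 [0.5639 0.0788 0.032 ]] [[0.6711 0.0813 0.018 ]]
scale 0.9953577162427826 yaw 1.0862188245219382 org (0.6110204307169168-0.051819271480027455j)
res mm (fixture axes) [-2.3777-0.0729j  4.2485+1.0693j -1.7392-0.3313j -2.049 -0.1877j
  4.3352-0.4673j -2.4178-0.01j  ]
nest (0.6095038739740373+0.02816635257608418j)
nest (0.6110204307169168-0.051819271480027455j)
nest (0.6125369874597963-0.13180489553613908j)
n1 rails [-47.2001+34.9362j  49.804 +34.7095j -47.1684-35.2641j  50.0507-35.5061j]
n2 bot [-45.3614-121.3079j  49.8143-120.8816j]
proj in top [[434.0198 244.0212]
 [326.5683 226.8734]
 [334.0561 178.9183]
 [437.9445 195.0971]]
```

```bash
cat > fit.py <<'E'
from h import *
np.set_printoptions(suppress=True,precision=4)
s=np.load('s2.npy',allow_pickle=True).item(); C=cam('wrist',s)
g=lambda L:[(190+(u-.5)/2,(v-.5)/2) for u,v in L]
l2=onz(C,g([(108,500),(148,497)]),.032); e2=onz(C,g([(336,487)]),.018)
s1=np.load('s1.npy',allow_pickle=True).item(); C1=cam('wrist',s1)
l1=onz(C1,[(221,156),(250,157)],.032); e1=onz(C1,[(386,159)],.018)
P=np.array([l2[0],l2[1],e2[0],l1[0],l1[1],e1[0]])[:,:2]
F=np.array([[-71,-132],[-49,-132],[59,-132],[-71,132],[-49,132],[59,132]])/1e3
z=F[:,0]+1j*F[:,1]; w=P[:,0]+1j*P[:,1]
a=((w-w.mean())*(z-z.mean()).conj()).sum()/(abs(z-z.mean())**2).sum(); a1=a/abs(a); b=w.mean()-a1*z.mean()
if __name__=='__main__':
    print('scale',abs(a),'yaw',np.degrees(np.angle(a)),'org',b); print('res mm',(w-(a1*z+b))/a1*1e3)
    for y in(80,0,-80): print('nest',y,a1*(1j*y/1e3)+b)
    for n,L in(('n1 rails',[(128,184),(313,180),(137,321),(313,317)]),('n2 bot',[(150,471),(312,466)])):
        for zz in(.012,.018):
            W=onz(C,g(L),zz); print(n,zz,((W[:,0]+1j*W[:,1])-b)/a1*1e3)
E
python3 fit.py
python3 - <<'E'
from h import *
plan(np.array([.58,.25,.15]),toolR(0))
E
```

```text
scale 0.9985220105395126 yaw 1.0878914152447714 org (0.6150197006586822-0.0517428501746714j)
res mm [-0.3816-0.0714j  0.2446+1.0701j  0.257 -0.3336j -0.0452-0.1863j
  0.3391-0.4665j -0.414 -0.0123j]
nest 80 (0.6135008089589027+0.028242729575708232j)
nest 0 (0.6150197006586822-0.0517428501746714j)
nest -80 (0.6165385923584616-0.13172842992505104j)
n1 rails 0.012 [-51.1991+34.9371j  45.805 +34.7075j -51.1694-35.2632j  46.0496-35.508j ]
n1 rails 0.018 [-50.3642+34.2111j  45.1584+33.985j  -50.335 -34.9171j  45.3993-35.1581j]
n2 bot 0.012 [-49.365 -121.307j   45.8107-120.8835j]
n2 bot 0.018 [-48.5581-119.6468j  45.164 -119.2297j]
now [ 0.6215 -0.1431  0.2177] t 4.08 F [-0.  -0.9  0.2] w 1.0
 rot first: deg [-0.3   0.84  0.42]  units [-0.0033  0.0094  0.0046] rows>= 0.1
 shift mm in current axes [ 64.2 393.4 -44.5] after-turn axes [ 67.7 393.1 -41.5]  units [ 2.71 15.73 -1.66]
```

Call:
{"method": "play_rows", "body": {
  "targets": [
    {"claw":0,"linear":[0,1,0],"rotation":[0,0,0]},
    {"claw":0,"linear":[0,1,0],"rotation":[0,0.009,0.004]},
    {"claw":0,"linear":[0,1,0],"rotation":[0,0,0]},
    {"claw":0,"linear":[0,1,0],"rotation":[0,0,0]},
    {"claw":0,"linear":[0,1,0],"rotation":[0,0,0]},
    {"claw":0,"linear":[0,1,0],"rotation":[0,0,0]},
    {"claw":0,"linear":[0,1,-0.2],"rotation":[0,0,0]},
    {"claw":0,"linear":[0,1,-0.2],"rotation":[0,0,0]},
    {"claw":0,"linear":[0,1,-0.2],"rotation":[0,0,0]},
    {"claw":0,"linear":[0,1,-0.2],"rotation":[0,0,0]}
  ]
}}

```text
time: 4.92
position: [0.6008, 0.121, 0.2212]
tool_rot: [0.004, 1.567, -0.006]
ft_force: [0.4, -0.4, -0.2]
grip_width: 0.998
```

Call:
{"method": "play_rows", "body": {
  "targets": [
    {"claw":0,"linear":[0,1,-0.2],"rotation":[0,0,0]},
    {"claw":0,"linear":[0.8,1,-0.2],"rotation":[0,0,0]},
    {"claw":0,"linear":[0.8,1,0],"rotation":[0,0,0]},
    {"claw":0,"linear":[0.8,0.9,0],"rotation":[0,0,0]},
    {"claw":0,"linear":[0.7,0,0],"rotation":[0,0,0]},
    {"claw":0,"linear":[0,0,0],"rotation":[0,0,0]},
    {"claw":0,"linear":[0,0,0],"rotation":[0,0,0]},
    {"claw":0,"linear":[0,0,0],"rotation":[0,0,0]}
  ]
}}

```text
time: 5.58
position: [0.5818, 0.2455, 0.148]
tool_rot: [-0.012, 1.562, 0.023]
ft_force: [-0.8, 0.1, 0.5]
grip_width: 1.0
```

Run:
```python
from h import *
np.set_printoptions(suppress=True,precision=4)
plan(np.array([.591,.316,.13]),toolR(0.023))
s=get_state(); np.save('s3.npy',s); im=get_image('wrist'); cv2.imwrite('pics/w3.png',im)
```

```text
now [0.5818 0.2455 0.148 ] t 5.58 F [-0.8  0.1  0.5] w 1.0
 rot first: deg [-0.07  0.5  -0.4 ]  units [-0.0008  0.0055 -0.0044] rows>= 0.1
 shift mm in current axes [18.6 70.1 10.6] after-turn axes [18.  70.3 10.9]  units [0.72 2.81 0.43]
```

View pics/w3.png

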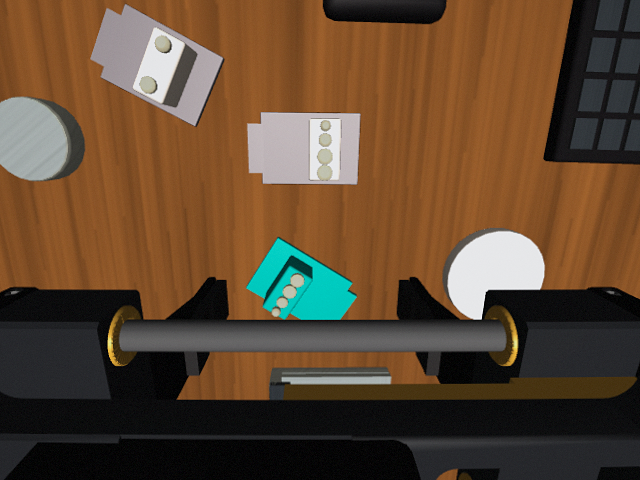

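Wrist view: grey plates at about (305,148), four teeth, and (160,65), two teeth. The blank is at (495,275), the tin at (35,138), and the turquoise look-alike at (300,280).

```bash
cat >> h.py <<'E'
def plate(C,corn,z=.006):
    """corn: +x end (2), tongue tip (2), pixels -> origin, yaw"""
    W=onz(C,corn,z); e=W[:2].mean(0); t=W[2:].mean(0); d=(e-t)[:2]; L=np.linalg.norm(d); d/=L
    n=(W[0]-W[1])[:2]; n=n if n@np.array([-d[1],d[0]])>0 else -n
    y1=np.arctan2(d[1],d[0]); y2=np.arctan2(-n[0],n[1])
    org=(e[:2]+t[:2])/2+d*.006
    print('L %.4f w %.4f tip %.4f yaw %.2f / %.2f'%(L,np.linalg.norm(n),np.linalg.norm(W[2]-W[3]),np.degrees(y1),np.degrees(y2)),'org',org.round(4))
    return org,(y1+y2)/2
def rectpts(im,seed,x0,y0,x1,y1):
    hsv=cv2.cvtColor(im,cv2.COLOR_BGR2HSV); m=((hsv[...,1]<60)&(hsv[...,2]>110)).astype(np.uint8); k=np.zeros_like(m); k[y0:y1,x0:x1]=m[y0:y1,x0:x1]
    k=cv2.morphologyEx(k,cv2.MORPH_CLOSE,np.ones((5,5)))
    c=max(cv2.findContours(k,0,2)[0],key=cv2.contourArea); return cv2.approxPolyDP(cv2.convexHull(c),2.5,True).reshape(-1,2), cv2.boxPoints(cv2.minAreaRect(c))
E
python3 - <<'E'
from h import *
im=cv2.imread('pics/w3.png'); s=np.load('s3.npy',allow_pickle=True).item(); C=cam('wrist',s)
print(rectpts(im,0,230,95,380,200)[0].tolist()); print(rectpts(im,0,80,0,235,135)[0].tolist())
o,y=plate(C,[(359.5,113.5),(358,184.5),(247.5,124),(249,174)])
o2,y2=plate(C,[(223,57),(197,126),(108,9),(91,58)])
g=o+.012*np.array([np.cos(y),np.sin(y)])
plan(np.array([*g,.07]),toolR(y))
E
```

```text
[[247, 124], [261, 112], [359, 113], [356, 184], [263, 183], [249, 172]]
[[106, 9], [126, 4], [222, 57], [194, 125], [101, 77], [90, 58]]
L 0.1018 w 0.0635 tip 0.0446 yaw 0.98 / 2.03 org [0.579  0.3146]
L 0.1017 w 0.0629 tip 0.0424 yaw -26.10 / -24.51 org [0.4491 0.3817]
now [0.5822 0.2457 0.1486] t 5.63 F [0.1 0.8 0.1] w 0.997
 rot first: deg [-0.28  0.56 -0.43]  units [-0.0031  0.0062 -0.0048] rows>= 0.1
 shift mm in current axes [79.2 68.5  9.5] after-turn axes [78.6 69.  10.6]  units [3.14 2.76 0.42]
```

Call:
{"method": "play_rows", "body": {
  "targets": [
    {"claw":0,"linear":[0.3,0.7,0.1],"rotation":[-0.003,0.006,-0.005]},
    {"claw":0,"linear":[0.7,0.7,0.1],"rotation":[0,0,0]},
    {"claw":0,"linear":[0.7,0.7,0.1],"rotation":[0,0,0]},
    {"claw":0,"linear":[0.7,0.4,0.1],"rotation":[0,0,0]},
    {"claw":0,"linear":[0.5,0,0],"rotation":[0,0,0]},
    {"claw":0,"linear":[0,0,0],"rotation":[0,0,0]},
    {"claw":0,"linear":[0,0,0],"rotation":[0,0,0]}
  ]
}}

```text
time: 6.22
position: [0.6018, 0.3036, 0.0845]
tool_rot: [-0.008, 1.554, 0.008]
ft_force: [-0.4, 0.4, 0.7]
grip_width: 1.001
```

Run:
```python
from h import *
plan(np.array([.591,.3149,.011]),toolR(.023))
```

```text
now [0.6018 0.3036 0.0845] t 6.22 F [-0.4  0.4  0.7] w 1.001
 rot first: deg [-0.73  0.95  0.02]  units [-0.0081  0.0105  0.0002] rows>= 0.2
 shift mm in current axes [ 73.3  11.4 -11.9] after-turn axes [ 73.5  11.5 -10.5]  units [ 2.94  0.46 -0.42]
```

Call:
{"method": "play_rows", "body": {
  "targets": [
    {"claw":0,"linear":[0.1,0.25,-0.2],"rotation":[-0.008,0.01,0]},
    {"claw":0,"linear":[0.5,0.2,-0.2],"rotation":[0,0,0]},
    {"claw":0,"linear":[0.5,0,0],"rotation":[0,0,0]},
    {"claw":0,"linear":[0.5,0,0],"rotation":[0,0,0]},
    {"claw":0,"linear":[0.5,0,0],"rotation":[0,0,0]},
    {"claw":0,"linear":[0.2,0,0],"rotation":[0,0,0]},
    {"claw":0,"linear":[0,0,0],"rotation":[0,0,0]},
    {"claw":0,"linear":[0,0,0],"rotation":[0,0,0]}
  ]
}}

```text
time: 6.88
position: [0.5933, 0.3111, 0.0239]
tool_rot: [-0.016, 1.568, 0.013]
ft_force: [-0.5, 1.2, 0.8]
grip_width: 0.999
```

Run:
```python
from h import *
plan(np.array([.591,.3149,.011]),toolR(.023))
```

```text
now [0.5933 0.3111 0.0239] t 6.88 F [-0.5  1.2  0.8] w 0.999
 rot first: deg [-0.28  0.17  0.11]  units [-0.0031  0.0019  0.0013] rows>= 0.0
 shift mm in current axes [12.9  3.8 -2.3] after-turn axes [12.9  3.8 -2.2]  units [ 0.52  0.15 -0.09]
```

Call:
{"method": "play_rows", "body": {
  "targets": [
    {"claw":0,"linear":[0.25,0.12,-0.08],"rotation":[-0.003,0.002,0.001]},
    {"claw":0,"linear":[0.25,0.05,0],"rotation":[0,0,0]},
    {"claw":0,"linear":[0,0,0],"rotation":[0,0,0]},
    {"claw":1,"linear":[0,0,0],"rotation":[0,0,0]},
    {"claw":1,"linear":[0,0,0],"rotation":[0,0,0]},
    {"claw":1,"linear":[0,0,0],"rotation":[0,0,0]},
    {"claw":1,"linear":[0,0,0],"rotation":[0,0,0]},
    {"claw":1,"linear":[0,0,0],"rotation":[0,0,0]},
    {"claw":1,"linear":[0,0,0],"rotation":[0,0,0]},
    {"claw":1,"linear":[0,0,0],"rotation":[0,0,0]}
  ],
  "newtons": 45
}}

```text
time: 7.72
position: [0.5926, 0.3167, 0.0122]
tool_rot: [-0.017, 1.568, 0.019]
ft_force: [0.8, 0.6, -1.0]
grip_width: 0.554
```

Call:
{"method": "play_rows", "body": {
  "targets": [
    {"claw":1,"linear":[0,0,0],"rotation":[0,0,0]},
    {"claw":1,"linear":[0,0,0],"rotation":[0,0,0]},
    {"claw":1,"linear":[0,0,0],"rotation":[0,0,0]}
  ]
}}

```text
time: 7.97
position: [0.5927, 0.3166, 0.0125]
tool_rot: [-0.017, 1.568, 0.019]
ft_force: [-2.8, -0.7, 0.5]
grip_width: 0.33
```

Run:
```python
from h import *
plan(np.array([.591,.3149,.011]),toolR(.023))
```

```text
now [0.5927 0.3166 0.0125] t 7.97 F [-2.8 -0.7  0.5] w 0.33
 rot first: deg [-0.01  0.17 -0.08]  units [-0.0001  0.0019 -0.0009] rows>= 0.0
 shift mm in current axes [ 1.4 -1.7 -1.7] after-turn axes [ 1.5 -1.7 -1.7]  units [ 0.06 -0.07 -0.07]
```

```bash
cat >> h.py <<'E'
def seat(ny,tipx,tipz,deg,off,do=True):
    """tcp pose so that plate tongue tip lower edge is at nest (tipx,tipz) mm, +x end raised deg; off = TCP in plate frame mm"""
    import fit
    yaw=np.angle(fit.a1); n=fit.b+fit.a1*1j*ny/1e3
    N=Ro.from_euler('z',yaw).as_matrix(); T=Ro.from_euler('y',-deg,degrees=True).as_matrix()
    p=np.array([tipx,0,tipz])+T@(np.array(off)+[57,0,0])
    P=np.array([n.real,n.imag,.012])+N@p/1e3
    B=np.c_[[0,0,-1],[0,1,0],[1,0,0]]  # tool axes in plate frame
    R=N@T@B
    print('tcp',P.round(4)); 
    if do: plan(P,R)
    return P,R
E
python3 - <<'E'
from h import *
seat(80,-40,25,20,(12,1.7,12.5))
E
```

```text
tcp [0.634  0.0304 0.0723]
now [0.5927 0.3166 0.0125] t 7.97 F [-2.8 -0.7  0.5] w 0.33
 rot first: deg [  0.2  -19.83  -0.12]  units [ 0.0023 -0.2204 -0.0013] rows>= 2.8
 shift mm in current axes [ -60.2 -287.    35. ] after-turn axes [ -44.  -287.    54.2]  units [ -1.76 -11.48   2.17]
```

Call:
{"method": "play_rows", "body": {
  "targets": [
    {"claw":1,"linear":[0,0,0],"rotation":[0,0,0]},
    {"claw":1,"linear":[0,0,0],"rotation":[0,0,0]},
    {"claw":1,"linear":[0,0,0],"rotation":[0,0,0]},
    {"claw":1,"linear":[-0.4,0,0],"rotation":[0,0,0]},
    {"claw":1,"linear":[-0.7,0,0],"rotation":[0,0,0]},
    {"claw":1,"linear":[-0.7,0,0],"rotation":[0,0,0]},
    {"claw":1,"linear":[-0.7,0,0],"rotation":[0,0,0]},
    {"claw":1,"linear":[-0.7,0,0],"rotation":[0,0,0]},
    {"claw":1,"linear":[-0.2,0,0],"rotation":[0,0,0]},
    {"claw":1,"linear":[0,0,0],"rotation":[0,0,0]}
  ]
}}

```text
time: 8.8
position: [0.5894, 0.3142, 0.0988]
tool_rot: [-0.021, 1.576, 0.016]
ft_force: [0.0, 0.9, -3.3]
grip_width: 0.279
```

Call:
{"method": "play_rows", "body": {
  "targets": [
    {"claw":1,"linear":[0,-0.5,0],"rotation":[0,-0.022,0]},
    {"claw":1,"linear":[0,-1,0.1],"rotation":[0,-0.022,0]},
    {"claw":1,"linear":[0,-1,0.1],"rotation":[0,-0.022,0]},
    {"claw":1,"linear":[0,-1,0.1],"rotation":[0,-0.022,0]},
    {"claw":1,"linear":[0,-1,0.1],"rotation":[0,-0.022,0]},
    {"claw":1,"linear":[0,-1,0.1],"rotation":[0,-0.022,0]},
    {"claw":1,"linear":[0,-1,0.1],"rotation":[0,-0.022,0]},
    {"claw":1,"linear":[0,-1,0.1],"rotation":[0,-0.022,0]},
    {"claw":1,"linear":[0,-1,0.1],"rotation":[0,-0.022,0]},
    {"claw":1,"linear":[0,-0.8,0.1],"rotation":[0,-0.022,0]}
  ]
}}

```text
time: 9.63
position: [0.6092, 0.0793, 0.0906]
tool_rot: [-0.021, 1.233, 0.031]
ft_force: [0.4, -0.5, -3.9]
grip_width: 0.278
```

Call:
{"method": "play_rows", "body": {
  "targets": [
    {"claw":1,"linear":[0,-0.5,0],"rotation":[0,0,0]},
    {"claw":1,"linear":[0,0,0],"rotation":[0,0,0]},
    {"claw":1,"linear":[0,0,0],"rotation":[0,0,0]}
  ]
}}

```text
time: 9.88
position: [0.6042, 0.0577, 0.0858]
tool_rot: [-0.019, 1.241, 0.019]
ft_force: [0.9, 0.8, -3.6]
grip_width: 0.278
```

Run:
```python
from h import *
seat(80,-40,25,20,(12,1.7,12.5))
s=get_state(); np.save('s4.npy',s); im=get_image('wrist'); cv2.imwrite('pics/w4.png',im)
```

```text
tcp [0.6342 0.0303 0.0723]
now [0.6042 0.0577 0.0858] t 9.88 F [ 0.9  0.8 -3.6] w 0.278
 rot first: deg [ 0.38 -1.12  0.11]  units [ 0.0042 -0.0124  0.0012] rows>= 0.2
 shift mm in current axes [ 22.3 -28.   23.4] after-turn axes [ 22.7 -27.9  23.1]  units [ 0.91 -1.12  0.92]
```

View pics/w4.png

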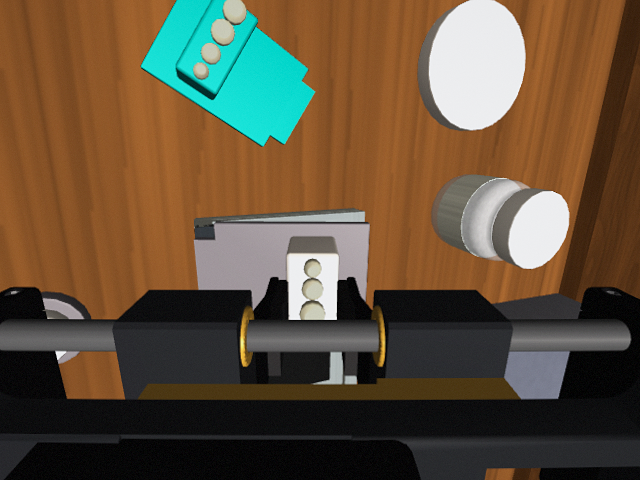

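The view shows the plate in the jaws, with its +y edge at v≈223, u 214–370. I'll check that edge in the tool frame.

```bash
cat >> h.py <<'E'
def intool(px,xplane):
    c=calibration('wrist'); H=np.array(c['hand_eye']); C=(cam('wrist')[0],np.array(c['dist_coeffs']),H[:3,:3].T,-H[:3,:3].T@H[:3,3])
    o,v=ray(C,px); return ((o+v*((xplane-o[0])/v[:,0])[:,None])*1e3).round(1)
E
python3 - <<'E'
from h import *
im=cv2.imread('pics/w4.png')
print(intool([(214,223),(290,223),(369,223.5),(370,260),(196,265),(195,239)],.0065))
print(im[215:230,300].tolist())
E
```

```text
[[  6.5  30.9 -56.8]
 [  6.5  30.9 -13. ]
 [  6.5  30.7  32.4]
 [  6.5   8.4  34. ]
 [  6.5   5.2 -69.6]
 [  6.5  21.4 -68.7]]
[[107, 112, 108], [195, 196, 187], [182, 185, 177], [186, 187, 177], [187, 189, 180], [178, 179, 170], [133, 133, 130], [43, 42, 44], [85, 82, 88], [153, 148, 157], [172, 167, 176], [167, 164, 173], [168, 162, 174], [169, 164, 173], [165, 162, 170]]
```

Call:
{"method": "play_rows", "body": {
  "targets": [
    {"claw":1,"linear":[0,-0.4,0.4],"rotation":[0.004,-0.012,0.001]},
    {"claw":1,"linear":[0.2,-0.4,0.4],"rotation":[0,0,0]},
    {"claw":1,"linear":[0.3,-0.25,0.1],"rotation":[0,0,0]},
    {"claw":1,"linear":[0.2,0,0],"rotation":[0,0,0]},
    {"claw":1,"linear":[0,0,0],"rotation":[0,0,0]},
    {"claw":1,"linear":[0,0,0],"rotation":[0,0,0]},
    {"claw":1,"linear":[0,0,0],"rotation":[0,0,0]}
  ]
}}

```text
time: 10.52
position: [0.6344, 0.0389, 0.0749]
tool_rot: [-0.014, 1.221, 0.029]
ft_force: [0.1, -0.4, -2.9]
grip_width: 0.283
```

Run:
```python
from h import *
seat(80,-42,3,20,(12,1.5,12.5))
```

```text
tcp [0.6322 0.0301 0.0503]
now [0.6344 0.0389 0.0749] t 10.52 F [ 0.1 -0.4 -2.9] w 0.283
 rot first: deg [ 0.48  0.02 -0.45]  units [ 0.0053  0.0002 -0.005 ] rows>= 0.1
 shift mm in current axes [ 22.2  -8.9 -10.6] after-turn axes [ 22.3  -8.8 -10.5]  units [ 0.89 -0.35 -0.42]
```

Call:
{"method": "play_rows", "body": {
  "targets": [
    {"claw":1,"linear":[0,-0.25,-0.1],"rotation":[0.005,0,-0.005]},
    {"claw":1,"linear":[0.1,-0.15,-0.1],"rotation":[0,0,0]},
    {"claw":1,"linear":[0.3,0,-0.1],"rotation":[0,0,0]},
    {"claw":1,"linear":[0.3,0,-0.1],"rotation":[0,0,0]},
    {"claw":1,"linear":[0.15,0,0],"rotation":[0,0,0]},
    {"claw":1,"linear":[0,0,0],"rotation":[0,0,0]},
    {"claw":1,"linear":[0,0,0],"rotation":[0,0,0]}
  ]
}}

```text
time: 11.1
position: [0.6308, 0.0293, 0.0486]
tool_rot: [-0.014, 1.222, 0.017]
ft_force: [0.1, 0.0, -2.2]
grip_width: 0.281
```

Run:
```python
from h import *
seat(80,-42,3,20,(12,1.5,12.5))
seat(80,-56,2,20,(12,1.5,12.5))
```

```text
tcp [0.6322 0.0301 0.0503]
now [0.6308 0.0293 0.0486] t 11.1 F [ 0.1  0.  -2.2] w 0.281
 rot first: deg [ 0.12 -0.04  0.04]  units [ 0.0013 -0.0004  0.0004] rows>= 0.0
 shift mm in current axes [-1.2  0.8  1.9] after-turn axes [-1.2  0.8  1.9]  units [-0.05  0.03  0.08]
tcp [0.6182 0.0298 0.0493]
now [0.6308 0.0293 0.0486] t 11.1 F [ 0.1  0.  -2.2] w 0.281
 rot first: deg [ 0.12 -0.04  0.04]  units [ 0.0013 -0.0004  0.0004] rows>= 0.0
 shift mm in current axes [ -5.    0.8 -11.6] after-turn axes [ -5.    0.8 -11.6]  units [-0.2   0.03 -0.46]
```

Call:
{"method": "play_rows", "body": {
  "targets": [
    {"claw":1,"linear":[-0.08,0.03,-0.15],"rotation":[0,0,0]},
    {"claw":1,"linear":[-0.06,0,-0.15],"rotation":[0,0,0]},
    {"claw":1,"linear":[-0.06,0,-0.15],"rotation":[0,0,0]},
    {"claw":1,"linear":[0,0,0],"rotation":[0,0,0]},
    {"claw":1,"linear":[0,0,0],"rotation":[0,0,0]}
  ]
}}

```text
time: 11.52
position: [0.6174, 0.0304, 0.0499]
tool_rot: [-0.014, 1.222, 0.018]
ft_force: [-0.0, -1.0, -2.9]
grip_width: 0.283
```

Run:
```python
from h import *
P,R=seat(80,-56.5,1,20,(12,1.5,12.5))
P2,R2=seat(80,-56.5,0.7,18,(12,1.5,12.5),False)
print('swing step 2deg, tool axes units',(R.T@(P2-P)/.025).round(3))
```

```text
tcp [0.6177 0.0298 0.0483]
now [0.6174 0.0304 0.0499] t 11.52 F [-0.  -1.  -2.9] w 0.283
 rot first: deg [ 0.15 -0.01  0.02]  units [ 0.0017 -0.0001  0.0002] rows>= 0.0
 shift mm in current axes [ 1.6 -0.6 -0.3] after-turn axes [ 1.6 -0.6 -0.3]  units [ 0.06 -0.02 -0.01]
tcp [0.6189 0.0298 0.0459]
swing step 2deg, tool axes units [0.108 0.    0.012]
```

Call:
{"method": "play_rows", "body": {
  "targets": [
    {"claw":1,"linear":[0.1,-0.02,0.012],"rotation":[0,0.0222,0]},
    {"claw":1,"linear":[0.1,0,0.012],"rotation":[0,0.0222,0]},
    {"claw":1,"linear":[0.1,0,0.012],"rotation":[0,0.0222,0]},
    {"claw":1,"linear":[0.1,0,0.012],"rotation":[0,0.0222,0]},
    {"claw":1,"linear":[0.1,0,0.012],"rotation":[0,0.0222,0]},
    {"claw":1,"linear":[0.1,0,0.012],"rotation":[0,0.0222,0]},
    {"claw":1,"linear":[0.1,0,0.012],"rotation":[0,0.0222,0]},
    {"claw":1,"linear":[0,0,0],"rotation":[0,0,0]},
    {"claw":1,"linear":[0,0,0],"rotation":[0,0,0]}
  ]
}}

```text
time: 12.27
position: [0.628, 0.0285, 0.0363]
tool_rot: [-0.016, 1.466, 0.013]
ft_force: [-0.1, 0.3, -3.3]
grip_width: 0.283
```

Run:
```python
from h import *
seat(80,-56.5,0.5,3,(12,1.5,12.5))
seat(80,-56.5,0.2,0,(12,1.5,12.5))
```

```text
tcp [0.6253 0.03   0.0286]
now [0.628  0.0285 0.0363] t 12.27 F [-0.1  0.3 -3.3] w 0.283
 rot first: deg [0.02 3.01 0.17]  units [0.0002 0.0334 0.0018] rows>= 0.4
 shift mm in current axes [ 7.4  1.6 -3.5] after-turn axes [ 7.6  1.6 -3.1]  units [ 0.3   0.06 -0.12]
tcp [0.626  0.03   0.0247]
now [0.628  0.0285 0.0363] t 12.27 F [-0.1  0.3 -3.3] w 0.283
 rot first: deg [0.02 6.01 0.17]  units [0.0002 0.0668 0.0019] rows>= 0.8
 shift mm in current axes [11.4  1.6 -3.1] after-turn axes [11.6  1.6 -1.9]  units [ 0.47  0.06 -0.08]
```

Call:
{"method": "play_rows", "body": {
  "targets": [
    {"claw":1,"linear":[0.06,0.06,-0.14],"rotation":[0,0.01,0.002]},
    {"claw":1,"linear":[0.1,0,0],"rotation":[0,0.02,0]},
    {"claw":1,"linear":[0.1,0,0],"rotation":[0,0,0]},
    {"claw":1,"linear":[0,0,0],"rotation":[0,0,0]},
    {"claw":1,"linear":[0,0,0],"rotation":[0,0,0]}
  ]
}}

```text
time: 12.68
position: [0.6234, 0.0299, 0.0295]
tool_rot: [-0.015, 1.512, 0.016]
ft_force: [0.2, 0.2, -3.0]
grip_width: 0.28
```

Run:
```python
from h import *
seat(80,-56.5,0.5,3,(12,1.5,12.5))
seat(80,-56.5,0.2,0,(12,1.5,12.5))
```

```text
tcp [0.6252 0.03   0.0286]
now [0.6234 0.0299 0.0295] t 12.68 F [ 0.2  0.2 -3. ] w 0.28
 rot first: deg [0.05 0.34 0.02]  units [0.0005 0.0038 0.0002] rows>= 0.0
 shift mm in current axes [1.  0.1 1.8] after-turn axes [1.  0.1 1.8]  units [0.04 0.   0.07]
tcp [0.626  0.03   0.0247]
now [0.6234 0.0299 0.0295] t 12.68 F [ 0.2  0.2 -3. ] w 0.28
 rot first: deg [0.05 3.34 0.02]  units [0.0005 0.0371 0.0002] rows>= 0.5
 shift mm in current axes [5.  0.1 2.3] after-turn axes [4.8 0.1 2.6]  units [0.19 0.   0.1 ]
```

Call:
{"method": "play_rows", "body": {
  "targets": [
    {"claw":1,"linear":[0.06,0,0.04],"rotation":[0,0.013,0]},
    {"claw":1,"linear":[0.06,0,0.02],"rotation":[0,0.013,0]},
    {"claw":1,"linear":[0.06,0,0.02],"rotation":[0,0.012,0]},
    {"claw":1,"linear":[0.02,0,0],"rotation":[0,0,0]},
    {"claw":1,"linear":[0,0,0],"rotation":[0,0,0]}
  ]
}}

```text
time: 13.1
position: [0.624, 0.0296, 0.025]
tool_rot: [-0.017, 1.572, 0.015]
ft_force: [-0.1, 0.2, -2.3]
grip_width: 0.281
```

Run:
```python
from h import *
seat(80,-56.5,0.0,0,(12,1.5,12.5))
```

```text
tcp [0.626  0.03   0.0245]
now [0.624  0.0296 0.025 ] t 13.1 F [-0.1  0.2 -2.3] w 0.281
 rot first: deg [ 0.08 -0.09  0.11]  units [ 0.0009 -0.001   0.0012] rows>= 0.0
 shift mm in current axes [0.5 0.3 2. ] after-turn axes [0.5 0.3 1.9]  units [0.02 0.01 0.08]
```

Call:
{"method": "play_rows", "body": {
  "targets": [
    {"claw":1,"linear":[0.02,0,0.03],"rotation":[0,0,0]},
    {"claw":1,"linear":[0,0,0],"rotation":[0,0,0]},
    {"claw":0.45,"linear":[0,0,0],"rotation":[0,0,0]},
    {"claw":0.45,"linear":[0,0,0],"rotation":[0,0,0]},
    {"claw":0.45,"linear":[0,0,0],"rotation":[0,0,0]},
    {"claw":0.45,"linear":[0,0,0],"rotation":[0,0,0]},
    {"claw":0.45,"linear":[0,0,0],"rotation":[0,0,0]},
    {"claw":0.45,"linear":[0,0,0],"rotation":[0,0,0]}
  ]
}}

```text
time: 13.77
position: [0.6262, 0.03, 0.0272]
tool_rot: [-0.018, 1.567, 0.014]
ft_force: [-0.2, 0.1, 0.1]
grip_width: 0.54
```

Call:
{"method": "play_rows", "body": {
  "targets": [
    {"claw":0.45,"linear":[-0.3,0,0],"rotation":[0,0,0]},
    {"claw":0.45,"linear":[-0.8,0,0],"rotation":[0,0,0]},
    {"claw":0.45,"linear":[-0.8,0,0],"rotation":[0,0,0]},
    {"claw":0.45,"linear":[-0.8,0,0],"rotation":[0,0,0]},
    {"claw":0.2,"linear":[-0.8,-0.6,0],"rotation":[0,0,0]},
    {"claw":0,"linear":[-0.4,-0.8,0],"rotation":[0,0,0]},
    {"claw":0,"linear":[0,-0.8,0],"rotation":[0,0,0]},
    {"claw":0,"linear":[0,0,0],"rotation":[0,0,0]},
    {"claw":0,"linear":[0,0,0],"rotation":[0,0,0]},
    {"claw":0,"linear":[0,0,0],"rotation":[0,0,0]}
  ]
}}

```text
time: 14.6
position: [0.6278, -0.0239, 0.1351]
tool_rot: [-0.021, 1.563, 0.018]
ft_force: [-0.2, 0.0, -0.5]
grip_width: 0.917
```

Run:
```python
from h import *
plan(np.array([.46,.30,.15]),toolR(np.radians(-25.5)))
s=get_state(); np.save('s5.npy',s); im=get_image('wrist'); cv2.imwrite('pics/w5.png',im)
cv2.imwrite('pics/w5c.png',cv2.resize(im[60:300,170:470],None,fx=2.5,fy=2.5,interpolation=cv2.INTER_CUBIC))
```

```text
now [ 0.6278 -0.0239  0.1351] t 14.6 F [-0.2  0.  -0.5] w 0.917
 rot first: deg [2.693e+01 4.700e-01 1.000e-02]  units [2.992e-01 5.200e-03 1.000e-04] rows>= 3.8
 shift mm in current axes [ -16.8  328.  -159.6] after-turn axes [ -14.9  220.1 -290.9]  units [ -0.6    8.81 -11.64]
```

View pics/w5c.png

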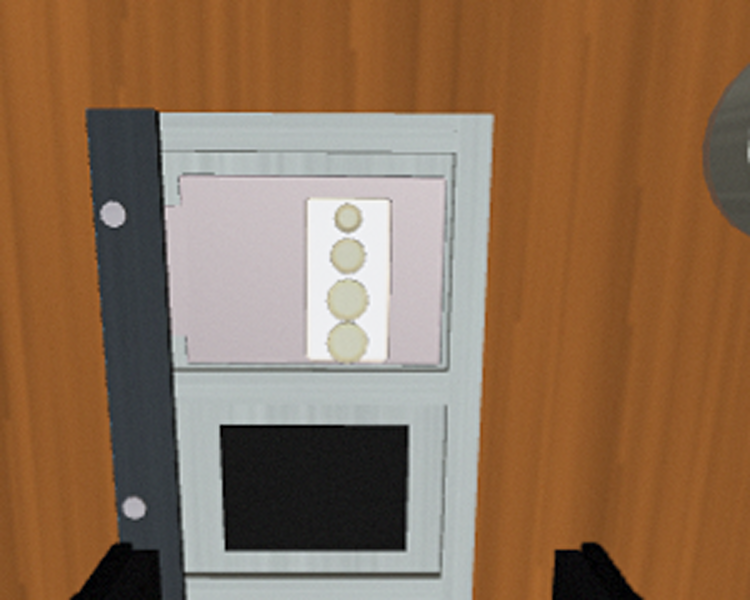

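The crop shows the plate flat in nest0: tongue under the lip (u≈165), sides between the rails, and the far end clear of the stop (u 443 vs 447). Now the second plate.

Call:
{"method": "play_rows", "body": {
  "targets": [
    {"claw":0,"linear":[0,0,0],"rotation":[0.075,0,0]},
    {"claw":0,"linear":[0,0,0],"rotation":[0.075,0,0]},
    {"claw":0,"linear":[0,0,0],"rotation":[0.075,0,0]},
    {"claw":0,"linear":[0,0,0],"rotation":[0.074,0.005,0]},
    {"claw":0,"linear":[0,0.6,-0.9],"rotation":[0,0,0]},
    {"claw":0,"linear":[0,0.65,-1],"rotation":[0,0,0]},
    {"claw":0,"linear":[0,0.65,-1],"rotation":[0,0,0]},
    {"claw":0,"linear":[0,0.65,-1],"rotation":[0,0,0]},
    {"claw":0,"linear":[0,0.65,-1],"rotation":[0,0,0]},
    {"claw":0,"linear":[0,0.65,-1],"rotation":[0,0,0]}
  ]
}}

```text
time: 15.48
position: [0.5334, 0.1388, 0.1308]
tool_rot: [0.369, 1.549, -0.363]
ft_force: [0.3, 0.9, 0.7]
grip_width: 0.998
```

Call:
{"method": "play_rows", "body": {
  "targets": [
    {"claw":0,"linear":[0,0.65,-1],"rotation":[0,0,0]},
    {"claw":0,"linear":[0,0.65,-1],"rotation":[0,0,0]},
    {"claw":0,"linear":[0,0.65,-1],"rotation":[0,0,0]},
    {"claw":0,"linear":[0,0.65,-1],"rotation":[0,0,0]},
    {"claw":0,"linear":[0,0.65,-1],"rotation":[0,0,0]},
    {"claw":0,"linear":[0,0.3,-0.6],"rotation":[0,0,0]},
    {"claw":0,"linear":[0,0,0],"rotation":[0,0,0]},
    {"claw":0,"linear":[0,0,0],"rotation":[0,0,0]}
  ]
}}

```text
time: 16.15
position: [0.4285, 0.303, 0.1309]
tool_rot: [0.348, 1.559, -0.34]
ft_force: [0.1, -0.0, -0.3]
grip_width: 0.998
```

Run:
```python
from h import *
import fit
C5=cam('wrist',np.load('s5.npy',allow_pickle=True).item())
W=onz(C5,[(170+u/2.5,60+v/2.5) for u,v in[(180,177),(443,179),(439,362),(186,362)]],.018); print('seated corners nest0 mm',(((W[:,0]+1j*W[:,1])-fit.b)/fit.a1*1e3-80j).round(1))
plan(np.array([.46,.3765,.13]),toolR(np.radians(-25.3)))
s=get_state(); np.save('s6.npy',s); im=get_image('wrist'); cv2.imwrite('pics/w6.png',im)
```

```text
seated corners nest0 mm [-45.6+31.2j  42.6+31.j   43.2-31.1j -46.6-31.5j]
now [0.4285 0.303  0.1309] t 16.15 F [ 0.1 -0.  -0.3] w 0.998
 rot first: deg [ 0.23 -0.95 -0.07]  units [ 0.0026 -0.0106 -0.0008] rows>= 0.1
 shift mm in current axes [ 1.  79.9 -2.6] after-turn axes [ 0.9 79.9 -2.9]  units [ 0.03  3.2  -0.12]
```

View pics/w6.png

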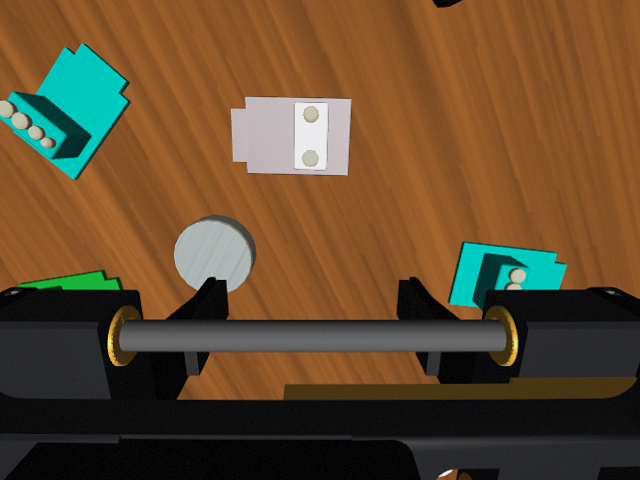

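The second plate is at (297,136), with the tin at (215,253) in front of it.

Run:
```python
from h import *
im=cv2.imread('pics/w6.png'); s=np.load('s6.npy',allow_pickle=True).item(); C=cam('wrist',s)
print(rectpts(im,0,215,80,370,195)[0].tolist())
o,y=plate(C,[(351.5,98.5),(348.5,175.5),(231.5,108.5),(233.5,161.5)])
g=o+.012*np.array([np.cos(y),np.sin(y)]); print('grip',g.round(4),np.degrees(y).round(2))
plan(np.array([*g,.011]),toolR(y))
```

```text
[[231, 109], [245, 97], [351, 99], [347, 174], [247, 172], [233, 161]]
L 0.1017 w 0.0638 tip 0.0441 yaw -26.32 / -25.71 org [0.4487 0.381 ]
grip [0.4595 0.3757] -26.02
now [0.4283 0.3031 0.1309] t 16.2 F [-0.   0.8  0.8] w 1.002
 rot first: deg [ 0.93 -0.99 -0.08]  units [ 0.0103 -0.011  -0.0009] rows>= 0.2
 shift mm in current axes [120.   78.8  -0.5] after-turn axes [119.9  79.   -3.9]  units [ 4.79  3.16 -0.15]
```

Call:
{"method": "play_rows", "body": {
  "targets": [
    {"claw":0,"linear":[0,0.7,0],"rotation":[0.01,-0.011,0]},
    {"claw":0,"linear":[0,0.8,0],"rotation":[0,0,0]},
    {"claw":0,"linear":[0,0.8,0],"rotation":[0,0,0]},
    {"claw":0,"linear":[0.3,0.5,0],"rotation":[0,0,0]},
    {"claw":0,"linear":[0.7,0,0],"rotation":[0,0,0]},
    {"claw":0,"linear":[0.7,0,0],"rotation":[0,0,0]},
    {"claw":0,"linear":[0.6,0,0],"rotation":[0,0,0]},
    {"claw":0,"linear":[0.4,0,0],"rotation":[0,0,0]},
    {"claw":0,"linear":[0,0,0],"rotation":[0,0,0]},
    {"claw":0,"linear":[0,0,0],"rotation":[0,0,0]}
  ]
}}

```text
time: 17.03
position: [0.472, 0.3543, 0.057]
tool_rot: [0.368, 1.535, -0.379]
ft_force: [0.1, -0.9, -0.2]
grip_width: 0.998
```

Run:
```python
from h import *
plan(np.array([.4595,.3757,.011]),toolR(np.radians(-26)))
```

```text
now [0.472  0.3543 0.057 ] t 17.03 F [ 0.1 -0.9 -0.2] w 0.998
 rot first: deg [-1.33  0.27  0.33]  units [-0.0147  0.003   0.0037] rows>= 0.2
 shift mm in current axes [ 45.8  13.5 -21.1] after-turn axes [ 46.   13.7 -20.6]  units [ 1.84  0.55 -0.82]
```

Call:
{"method": "play_rows", "body": {
  "targets": [
    {"claw":0,"linear":[0,0.25,-0.35],"rotation":[-0.014,0.003,0.003]},
    {"claw":0,"linear":[0,0.2,-0.35],"rotation":[0,0,0]},
    {"claw":0,"linear":[0.4,0.1,-0.1],"rotation":[0,0,0]},
    {"claw":0,"linear":[0.5,0,0],"rotation":[0,0,0]},
    {"claw":0,"linear":[0.4,0,0],"rotation":[0,0,0]},
    {"claw":0,"linear":[0.3,0,0],"rotation":[0,0,0]},
    {"claw":0,"linear":[0,0,0],"rotation":[0,0,0]},
    {"claw":0,"linear":[0,0,0],"rotation":[0,0,0]}
  ]
}}

```text
time: 17.7
position: [0.4606, 0.3786, 0.0154]
tool_rot: [0.357, 1.539, -0.353]
ft_force: [0.7, 0.8, 0.2]
grip_width: 1.004
```

Run:
```python
from h import *
plan(np.array([.4595,.3757,.011]),toolR(np.radians(-26)))
```

```text
now [0.4606 0.3786 0.0154] t 17.7 F [0.7 0.8 0.2] w 1.004
 rot first: deg [ 0.05  0.12 -0.16]  units [ 0.0005  0.0013 -0.0018] rows>= 0.0
 shift mm in current axes [ 4.4 -3.1  0.3] after-turn axes [ 4.4 -3.1  0.3]  units [ 0.18 -0.12  0.01]
```

Call:
{"method": "play_rows", "body": {
  "targets": [
    {"claw":0,"linear":[0.14,-0.1,0.01],"rotation":[0,0,0]},
    {"claw":0,"linear":[0,0,0],"rotation":[0,0,0]},
    {"claw":1,"linear":[0,0,0],"rotation":[0,0,0]},
    {"claw":1,"linear":[0,0,0],"rotation":[0,0,0]},
    {"claw":1,"linear":[0,0,0],"rotation":[0,0,0]},
    {"claw":1,"linear":[0,0,0],"rotation":[0,0,0]},
    {"claw":1,"linear":[0,0,0],"rotation":[0,0,0]},
    {"claw":1,"linear":[0,0,0],"rotation":[0,0,0]},
    {"claw":1,"linear":[0,0,0],"rotation":[0,0,0]},
    {"claw":1,"linear":[0,0,0],"rotation":[0,0,0]}
  ],
  "newtons": 45
}}

```text
time: 18.53
position: [0.4612, 0.3758, 0.0128]
tool_rot: [0.359, 1.537, -0.354]
ft_force: [0.9, 0.5, 0.8]
grip_width: 0.477
```

Call:
{"method": "play_rows", "body": {
  "targets": [
    {"claw":1,"linear":[0,0,0],"rotation":[0,0,0]},
    {"claw":1,"linear":[0,0,0],"rotation":[0,0,0]},
    {"claw":1,"linear":[0,0,0],"rotation":[0,0,0]},
    {"claw":1,"linear":[0,0,0],"rotation":[0,0,0]},
    {"claw":1,"linear":[0,0,0],"rotation":[0,0,0]},
    {"claw":1,"linear":[0,0,0],"rotation":[0,0,0]}
  ]
}}

```text
time: 19.03
position: [0.4609, 0.376, 0.0129]
tool_rot: [0.359, 1.537, -0.353]
ft_force: [0.4, 0.4, -0.6]
grip_width: 0.274
```

Run:
```python
from h import *
plan(np.array([.4595,.3757,.011]),toolR(np.radians(-26)))
```

```text
now [0.4609 0.376  0.0129] t 19.03 F [ 0.4  0.4 -0.6] w 0.274
 rot first: deg [-0.03  0.2  -0.25]  units [-0.0004  0.0022 -0.0028] rows>= 0.0
 shift mm in current axes [ 1.9 -0.9 -1.2] after-turn axes [ 1.9 -0.9 -1.2]  units [ 0.08 -0.04 -0.05]
```

Call:
{"method": "play_rows", "body": {
  "targets": [
    {"claw":1,"linear":[-0.4,0,0],"rotation":[0,0,0]},
    {"claw":1,"linear":[-0.9,0,0],"rotation":[0,0,0]},
    {"claw":1,"linear":[-0.9,0,0],"rotation":[0,0,0]},
    {"claw":1,"linear":[-0.9,0,0],"rotation":[0,0,0]},
    {"claw":1,"linear":[-0.9,0,0],"rotation":[0,0,0]},
    {"claw":1,"linear":[-0.9,0,0],"rotation":[-0.06,0,0]},
    {"claw":1,"linear":[0,0,0],"rotation":[-0.06,0,0]},
    {"claw":1,"linear":[0,0,0],"rotation":[-0.06,0,0]},
    {"claw":1,"linear":[0,0,0],"rotation":[-0.06,0,0]},
    {"claw":1,"linear":[0,0,0],"rotation":[-0.06,0,0]}
  ]
}}

```text
time: 19.87
position: [0.4574, 0.3727, 0.1424]
tool_rot: [-0.033, 1.57, 0.027]
ft_force: [-0.5, -0.4, -3.3]
grip_width: 0.278
```

Run:
```python
from h import *
seat(0,-40,60,0,(12,0.9,12.9))
```

```text
tcp [ 0.644  -0.0503  0.0849]
now [0.4574 0.3727 0.1424] t 19.87 F [-0.5 -0.4 -3.3] w 0.278
 rot first: deg [1.1  0.01 0.22]  units [0.0122 0.0002 0.0024] rows>= 0.2
 shift mm in current axes [  59.2 -429.5  170.3] after-turn axes [  57.5 -426.4  178.5]  units [  2.3  -17.06   7.14]
```

Call:
{"method": "play_rows", "body": {
  "targets": [
    {"claw":1,"linear":[0,-0.6,0.25],"rotation":[0.012,0,0]},
    {"claw":1,"linear":[0,-1,0.42],"rotation":[0,0,0]},
    {"claw":1,"linear":[0,-1,0.42],"rotation":[0,0,0]},
    {"claw":1,"linear":[0,-1,0.42],"rotation":[0,0,0]},
    {"claw":1,"linear":[0,-1,0.42],"rotation":[0,0,0]},
    {"claw":1,"linear":[0,-1,0.42],"rotation":[0,-0.022,0]},
    {"claw":1,"linear":[0,-1,0.42],"rotation":[0,-0.022,0]},
    {"claw":1,"linear":[0,-1,0.42],"rotation":[0,-0.022,0]},
    {"claw":1,"linear":[0,-1,0.42],"rotation":[0,-0.022,0]},
    {"claw":1,"linear":[0,-1,0.42],"rotation":[0,-0.022,0]}
  ]
}}

```text
time: 20.7
position: [0.5623, 0.1342, 0.1481]
tool_rot: [-0.028, 1.397, 0.034]
ft_force: [0.4, 0.1, -2.5]
grip_width: 0.28
```

Call:
{"method": "play_rows", "body": {
  "targets": [
    {"claw":1,"linear":[0,-1,0.42],"rotation":[0,-0.022,0]},
    {"claw":1,"linear":[0,-1,0.42],"rotation":[0,-0.022,0]},
    {"claw":1,"linear":[0,-1,0.42],"rotation":[0,-0.022,0]},
    {"claw":1,"linear":[0,-1,0.42],"rotation":[0,-0.022,0]},
    {"claw":1,"linear":[0,-0.9,0.2],"rotation":[0,-0.022,0]},
    {"claw":1,"linear":[0,-0.4,0],"rotation":[0,0,0]},
    {"claw":1,"linear":[0,0,0],"rotation":[0,0,0]},
    {"claw":1,"linear":[0,0,0],"rotation":[0,0,0]}
  ]
}}

```text
time: 21.37
position: [0.6093, -0.0119, 0.1596]
tool_rot: [-0.026, 1.223, 0.022]
ft_force: [0.5, 0.5, -2.6]
grip_width: 0.275
```

Run:
```python
from h import *
seat(0,-42,12,20,(12,0.9,12.9))
s=get_state(); im=get_image('wrist'); cv2.imwrite('pics/w7.png',im)
# +y edge of plate: column profile
for u in (230,250,350): print(u,[int(x) for x in cv2.cvtColor(im,cv2.COLOR_BGR2GRAY)[205:245,u]])
```

```text
tcp [ 0.6336 -0.0505  0.0597]
now [ 0.6093 -0.0119  0.1596] t 21.37 F [ 0.5  0.5 -2.6] w 0.275
 rot first: deg [ 0.81 -0.09  0.19]  units [ 0.009  -0.001   0.0021] rows>= 0.1
 shift mm in current axes [102.1 -38.5 -12.4] after-turn axes [102.  -39.1 -12. ]  units [ 4.08 -1.56 -0.48]
230 [186, 186, 185, 186, 183, 184, 183, 183, 183, 187, 183, 152, 179, 95, 104, 101, 55, 107, 147, 162, 157, 156, 156, 157, 158, 155, 155, 156, 154, 155, 154, 157, 154, 154, 155, 153, 154, 154, 156, 153]
250 [181, 180, 181, 183, 181, 181, 181, 180, 183, 174, 136, 173, 80, 148, 175, 94, 53, 110, 148, 167, 159, 161, 159, 159, 160, 159, 158, 159, 157, 157, 158, 158, 158, 158, 156, 155, 157, 157, 159, 156]
350 [105, 103, 106, 106, 106, 106, 105, 106, 105, 106, 106, 107, 105, 105, 102, 63, 56, 112, 160, 178, 176, 175, 173, 173, 174, 172, 172, 173, 168, 174, 174, 171, 170, 171, 171, 170, 169, 170, 169, 169]
```

Call:
{"method": "play_rows", "body": {
  "targets": [
    {"claw":1,"linear":[0,-0.5,-0.1],"rotation":[0.009,0,0.002]},
    {"claw":1,"linear":[0.4,-0.5,-0.1],"rotation":[0,0,0]},
    {"claw":1,"linear":[0.7,-0.4,-0.1],"rotation":[0,0,0]},
    {"claw":1,"linear":[0.7,0,0],"rotation":[0,0,0]},
    {"claw":1,"linear":[0.7,0,0],"rotation":[0,0,0]},
    {"claw":1,"linear":[0.5,0,0],"rotation":[0,0,0]},
    {"claw":1,"linear":[0.2,0,0],"rotation":[0,0,0]},
    {"claw":1,"linear":[0,0,0],"rotation":[0,0,0]},
    {"claw":1,"linear":[0,0,0],"rotation":[0,0,0]}
  ]
}}

```text
time: 22.17
position: [0.6312, -0.0359, 0.0753]
tool_rot: [-0.021, 1.227, 0.034]
ft_force: [-1.0, -0.4, -2.6]
grip_width: 0.28
```

Run:
```python
from h import *
seat(0,-42,3,20,(12,0.7,12.9))
```

```text
tcp [ 0.6336 -0.0507  0.0507]
now [ 0.6312 -0.0359  0.0753] t 22.17 F [-1.  -0.4 -2.6] w 0.28
 rot first: deg [ 0.95 -0.3  -0.5 ]  units [ 0.0105 -0.0034 -0.0056] rows>= 0.2
 shift mm in current axes [ 23.7 -14.9  -6.5] after-turn axes [ 23.8 -14.8  -6.3]  units [ 0.95 -0.59 -0.25]
```

Call:
{"method": "play_rows", "body": {
  "targets": [
    {"claw":1,"linear":[0,-0.35,-0.1],"rotation":[0.01,-0.003,-0.005]},
    {"claw":1,"linear":[0,-0.25,-0.1],"rotation":[0,0,0]},
    {"claw":1,"linear":[0.25,-0.05,-0.05],"rotation":[0,0,0]},
    {"claw":1,"linear":[0.3,0,0],"rotation":[0,0,0]},
    {"claw":1,"linear":[0.25,0,0],"rotation":[0,0,0]},
    {"claw":1,"linear":[0.05,0,0],"rotation":[0,0,0]},
    {"claw":1,"linear":[0,0,0],"rotation":[0,0,0]},
    {"claw":1,"linear":[0,0,0],"rotation":[0,0,0]}
  ]
}}

```text
time: 22.83
position: [0.6346, -0.0547, 0.054]
tool_rot: [-0.013, 1.218, 0.014]
ft_force: [0.4, -0.1, -2.4]
grip_width: 0.278
```

Run:
```python
from h import *
seat(0,-56.5,2,20,(12,0.7,12.9))
```

```text
tcp [ 0.6191 -0.051   0.0497]
now [ 0.6346 -0.0547  0.054 ] t 22.83 F [ 0.4 -0.1 -2.4] w 0.278
 rot first: deg [-0.02  0.24  0.14]  units [-0.0002  0.0027  0.0016] rows>= 0.0
 shift mm in current axes [ -1.3   4.  -15.9] after-turn axes [ -1.3   4.  -15.9]  units [-0.05  0.16 -0.64]
```

Call:
{"method": "play_rows", "body": {
  "targets": [
    {"claw":1,"linear":[0.1,0.15,-0.04],"rotation":[0,0.002,0]},
    {"claw":1,"linear":[0,0,0],"rotation":[0,0,0]},
    {"claw":1,"linear":[-0.05,0,-0.15],"rotation":[0,0,0]},
    {"claw":1,"linear":[-0.05,0,-0.15],"rotation":[0,0,0]},
    {"claw":1,"linear":[-0.05,0,-0.15],"rotation":[0,0,0]},
    {"claw":1,"linear":[-0.02,0,-0.12],"rotation":[0,0,0]},
    {"claw":1,"linear":[0,0,0],"rotation":[0,0,0]},
    {"claw":1,"linear":[0,0,0],"rotation":[0,0,0]}
  ]
}}

```text
time: 23.5
position: [0.6183, -0.0497, 0.0508]
tool_rot: [-0.014, 1.22, 0.016]
ft_force: [-0.0, -0.3, -2.2]
grip_width: 0.277
```

Run:
```python
from h import *
P,R=seat(0,-56.5,1.2,20,(12,0.7,12.9))
P2,R2=seat(0,-56.5,1.2,10,(12,.7,12.9),False)
```

```text
tcp [ 0.6191 -0.051   0.0489]
now [ 0.6183 -0.0497  0.0508] t 23.5 F [-0.  -0.3 -2.2] w 0.277
 rot first: deg [0.08 0.11 0.13]  units [0.0009 0.0012 0.0014] rows>= 0.0
 shift mm in current axes [ 2.1 -1.3  0.1] after-turn axes [ 2.1 -1.3  0.1]  units [ 0.08 -0.05  0.  ]
tcp [ 0.6244 -0.0509  0.0379]
```

Call:
{"method": "play_rows", "body": {
  "targets": [
    {"claw":1,"linear":[0.12,-0.05,0],"rotation":[0,0.0222,0]},
    {"claw":1,"linear":[0.12,0,0],"rotation":[0,0.0222,0]},
    {"claw":1,"linear":[0.12,0,0],"rotation":[0,0.0222,0]},
    {"claw":1,"linear":[0.12,0,0],"rotation":[0,0.0222,0]},
    {"claw":1,"linear":[0.12,0,0],"rotation":[0,0.0222,0]},
    {"claw":1,"linear":[0.12,0,0],"rotation":[0,0.0222,0]},
    {"claw":1,"linear":[0,0,0],"rotation":[0,0,0]},
    {"claw":1,"linear":[0,0,0],"rotation":[0,0,0]}
  ]
}}

```text
time: 24.17
position: [0.6267, -0.0529, 0.0352]
tool_rot: [-0.015, 1.429, 0.01]
ft_force: [-0.4, 0.2, -2.5]
grip_width: 0.278
```

Run:
```python
from h import *
P,R=seat(0,-57,0.8,6,(12,0.7,12.9))
P2,R2=seat(0,-57,.3,0,(12,.7,12.9))
```

```text
tcp [ 0.6254 -0.0508  0.0328]
now [ 0.6267 -0.0529  0.0352] t 24.17 F [-0.4  0.2 -2.5] w 0.278
 rot first: deg [-0.13  2.11  0.26]  units [-0.0014  0.0235  0.0029] rows>= 0.3
 shift mm in current axes [ 2.2  2.1 -1.7] after-turn axes [ 2.3  2.1 -1.6]  units [ 0.09  0.08 -0.06]
tcp [ 0.6271 -0.0508  0.0252]
now [ 0.6267 -0.0529  0.0352] t 24.17 F [-0.4  0.2 -2.5] w 0.278
 rot first: deg [-0.14  8.11  0.26]  units [-0.0016  0.0901  0.0028] rows>= 1.1
 shift mm in current axes [10.   2.1 -1. ] after-turn axes [10.   2.1  0.4]  units [0.4  0.08 0.02]
```

Call:
{"method": "play_rows", "body": {
  "targets": [
    {"claw":1,"linear":[0.05,0.07,-0.06],"rotation":[-0.001,0.018,0.003]},
    {"claw":1,"linear":[0.09,0,0],"rotation":[0,0.018,0]},
    {"claw":1,"linear":[0.09,0,0],"rotation":[0,0.018,0]},
    {"claw":1,"linear":[0.06,0,0],"rotation":[0,0.018,0]},
    {"claw":1,"linear":[0,0,0],"rotation":[0,0,0]},
    {"claw":1,"linear":[0,0,0],"rotation":[0,0,0]}
  ]
}}

```text
time: 24.67
position: [0.6254, -0.052, 0.0282]
tool_rot: [-0.014, 1.539, 0.013]
ft_force: [0.2, -0.2, -3.0]
grip_width: 0.281
```

Run:
```python
from h import *
P2,R2=seat(0,-57,.3,0,(12,.7,12.9))
```

```text
tcp [ 0.627  -0.0508  0.0252]
now [ 0.6254 -0.052   0.0282] t 24.67 F [ 0.2 -0.2 -3. ] w 0.281
 rot first: deg [-0.09  1.8   0.02]  units [-0.001   0.02    0.0003] rows>= 0.3
 shift mm in current axes [3.1 1.2 1.5] after-turn axes [3.  1.2 1.6]  units [0.12 0.05 0.07]
```

Finish the swing, release narrowly, rise, and look.

Call:
{"method": "play_rows", "body": {
  "targets": [
    {"claw":1,"linear":[0.05,0.03,0.03],"rotation":[0,0.01,0]},
    {"claw":1,"linear":[0.05,0,0.02],"rotation":[0,0.01,0]},
    {"claw":1,"linear":[0.02,0,0],"rotation":[0,0,0]},
    {"claw":1,"linear":[0,0,0],"rotation":[0,0,0]},
    {"claw":0.45,"linear":[0,0,0],"rotation":[0,0,0]},
    {"claw":0.45,"linear":[0,0,0],"rotation":[0,0,0]},
    {"claw":0.45,"linear":[0,0,0],"rotation":[0,0,0]},
    {"claw":0.45,"linear":[0,0,0],"rotation":[0,0,0]},
    {"claw":0.45,"linear":[0,0,0],"rotation":[0,0,0]},
    {"claw":0.45,"linear":[0,0,0],"rotation":[0,0,0]}
  ]
}}

```text
time: 25.5
position: [0.6275, -0.0518, 0.0279]
tool_rot: [-0.015, 1.567, 0.012]
ft_force: [-0.5, 0.3, -0.3]
grip_width: 0.542
```

Call:
{"method": "play_rows", "body": {
  "targets": [
    {"claw":0.45,"linear":[-0.3,0,0],"rotation":[0,0,0]},
    {"claw":0.45,"linear":[-0.8,0,0],"rotation":[0,0,0]},
    {"claw":0.45,"linear":[-0.8,0,0],"rotation":[0,0,0]},
    {"claw":0.45,"linear":[-0.8,0,0],"rotation":[0,0,0]},
    {"claw":0.2,"linear":[-0.9,-0.8,0],"rotation":[0,0,0]},
    {"claw":0,"linear":[-0.9,-1,0],"rotation":[0,0,0]},
    {"claw":0,"linear":[-0.9,-1,0],"rotation":[0,0,0]},
    {"claw":0,"linear":[-0.4,-0.6,0],"rotation":[0,0,0]},
    {"claw":0,"linear":[0,0,0],"rotation":[0,0,0]},
    {"claw":0,"linear":[0,0,0],"rotation":[0,0,0]}
  ]
}}

```text
time: 26.33
position: [0.6286, -0.1363, 0.1848]
tool_rot: [-0.02, 1.564, 0.016]
ft_force: [0.0, 1.1, -0.4]
grip_width: 0.919
```

Run:
```python
from h import *
plan(np.array([.5,-.25,.25]),toolR(0))
s=get_state(); np.save('s8.npy',s); im=get_image('wrist'); cv2.imwrite('pics/w8.png',im)
```

```text
now [ 0.6286 -0.1363  0.1848] t 26.33 F [ 0.   1.1 -0.4] w 0.919
 rot first: deg [1.31 0.37 0.12]  units [0.0146 0.0041 0.0013] rows>= 0.2
 shift mm in current axes [ -65.8 -110.9 -130.8] after-turn axes [ -65.2 -113.7 -128.6]  units [-2.61 -4.55 -5.14]
```

View pics/w8.png

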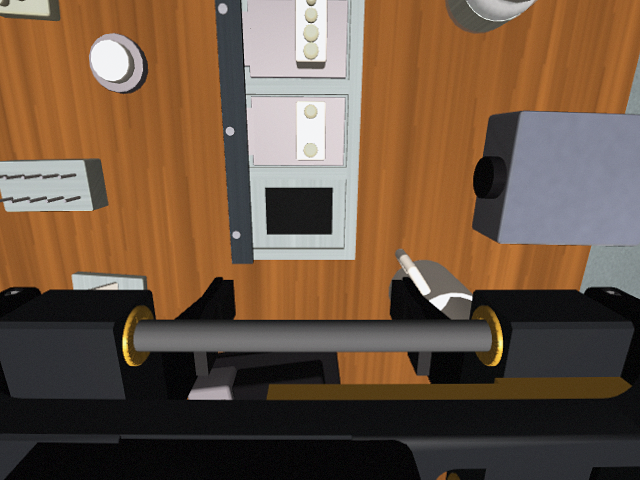

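Both plates lie flat in nest0 and nest1, with tongues under the lip. Nest2 is empty, and no other grey plate is in the pictures. Next are the ticket and the reader.

Call:
{"method": "play_rows", "body": {
  "targets": [
    {"claw":0,"linear":[0,0,0],"rotation":[0.076,0,0]},
    {"claw":0,"linear":[0,0,0],"rotation":[0.076,0,0]},
    {"claw":0,"linear":[0,0,0],"rotation":[0.076,0,0]},
    {"claw":0,"linear":[0,0,0],"rotation":[0.076,0,0]},
    {"claw":0,"linear":[0,0,0],"rotation":[0.076,0,0]},
    {"claw":0,"linear":[0,0,0],"rotation":[0.076,0,0]},
    {"claw":0,"linear":[0,0,0],"rotation":[0.076,0,0]},
    {"claw":0,"linear":[0,0,0],"rotation":[0.076,0,0]},
    {"claw":0,"linear":[0,0,0],"rotation":[0.076,0,0]},
    {"claw":0,"linear":[0,0,0],"rotation":[0.076,0,0]}
  ]
}}

```text
time: 27.22
position: [0.6215, -0.1134, 0.1707]
tool_rot: [0.937, 1.381, -0.935]
ft_force: [0.2, 0.7, 0.3]
grip_width: 1.0
```

Call:
{"method": "play_rows", "body": {
  "targets": [
    {"claw":0,"linear":[0,0,0],"rotation":[0.076,0,0]},
    {"claw":0,"linear":[0,0,0],"rotation":[0.076,0,0]},
    {"claw":0,"linear":[0,-0.84,0.93],"rotation":[0,0,0]},
    {"claw":0,"linear":[0,-0.84,0.93],"rotation":[0,0,0]},
    {"claw":0,"linear":[0,-0.84,0.93],"rotation":[0,0,0]},
    {"claw":0,"linear":[0,-0.84,0.93],"rotation":[0,0,0]},
    {"claw":0,"linear":[0,-0.84,0.93],"rotation":[0,0,0]},
    {"claw":0,"linear":[0,-0.84,0.93],"rotation":[0,0,0]},
    {"claw":0,"linear":[0,-0.84,0.93],"rotation":[0,0,0]},
    {"claw":0,"linear":[0,-0.2,0.2],"rotation":[0,0,0]}
  ]
}}

```text
time: 28.05
position: [0.484, -0.2752, 0.1537]
tool_rot: [1.106, 1.326, -1.107]
ft_force: [-0.3, -1.7, -0.4]
grip_width: 0.996
```

Call:
{"method": "play_rows", "body": {
  "targets": [
    {"claw":0,"linear":[0,0,0],"rotation":[0,0,0]},
    {"claw":0,"linear":[0,0,0],"rotation":[0,0,0]}
  ]
}}

```text
time: 28.22
position: [0.4818, -0.2743, 0.1514]
tool_rot: [1.108, 1.33, -1.109]
ft_force: [0.4, -0.2, -0.1]
grip_width: 1.001
```

Run:
```python
from h import *
import fit
C8=cam('wrist',np.load('s8.npy',allow_pickle=True).item())
W=onz(C8,[(249,94.5),(346,97),(344.5,166),(252,165)],.018); print('seated corners nest1 mm',(((W[:,0]+1j*W[:,1])-fit.b)/fit.a1*1e3).round(1))
plan(np.array([.48,-.355,.2]),toolR(np.radians(-82)))
s=get_state(); np.save('s9.npy',s); im=get_image('wrist'); cv2.imwrite('pics/w9.png',im)
t=cv2.imread('pics/top0.png')[280:340,420:500]; q=cv2.imread('pics/scene0.png')[210:280,155:225]
cv2.imwrite('pics/c10.png',np.hstack([cv2.resize(t,(400,300),interpolation=cv2.INTER_CUBIC),cv2.resize(q,(350,350),interpolation=cv2.INTER_CUBIC)[:300]]))
```

```text
seated corners nest1 mm [-47.9+32.9j  44.2+31.1j  44.7-33.4j -47.9-32.7j]
now [ 0.4818 -0.2743  0.1514] t 28.22 F [ 0.4 -0.2 -0.1] w 1.001
 rot first: deg [ 0.45 -2.23  2.02]  units [ 0.005  -0.0248  0.0224] rows>= 0.4
 shift mm in current axes [-51.1 -15.4  77.6] after-turn axes [-48.6 -13.   79.7]  units [-1.94 -0.52  3.19]
```

View pics/w9.png

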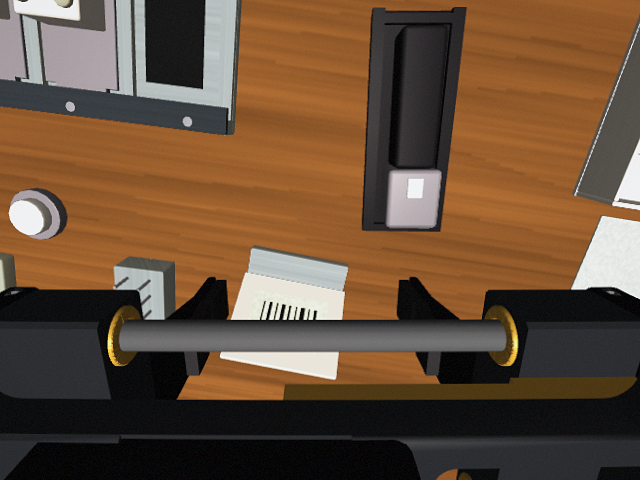

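View pics/c10.png

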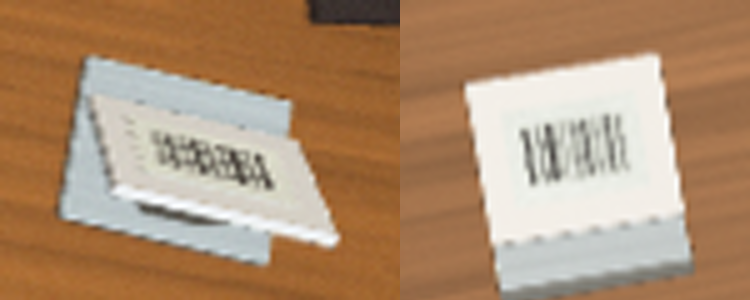

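Wrist view: the reader is in the cradle, head at (412,200), handle at (420,95), tail away from the robot. The ticket is at (290,310), facing away from the robot. I'll triangulate the ticket and measure the cradle.

Run:
```python
from h import *
np.set_printoptions(suppress=True,precision=4)
Ct,Cs=cam('top'),cam('scene')
T=lambda u,v:(420+(u-2)/5,280+(v-2)/5); S=lambda u,v:(155+(u-402)/5,210+(v-2)/5)
pts={'c':((212,160),(575,155)),'lo+y':((90,95),(683,214)),'lo-y':((290,137),(497,245)),'hi+y':((115,190),(657,55)),'hi-y':((335,240),(467,85))}
Q={}
for k,(a,b) in pts.items():
    Q[k],e=two(Ct,T(*a),Cs,S(*b)); print(k,Q[k],'gap',round(e,4))
up=(Q['hi+y']+Q['hi-y']-Q['lo+y']-Q['lo-y'])/2; le=(Q['hi+y']+Q['lo+y']-Q['hi-y']-Q['lo-y'])/2
n=np.cross(le,up); n=-n if n[2]<0 else n; n/=np.linalg.norm(n); print('sizes',np.linalg.norm(up),np.linalg.norm(le),'n',n,'elev',np.degrees(np.arcsin(n[2])),'az',np.degrees(np.arctan2(n[1],n[0])),'az from edge',np.degrees(np.arctan2(le[1],le[0]))-90)
C=cam('wrist',np.load('s9.npy',allow_pickle=True).item())
cr=onz(C,[(374,8),(466,7),(441,231),(362,231)],.014); print('cradle',cr)
a=(cr[0]+cr[1])/2;b=(cr[2]+cr[3])/2; print('len',np.linalg.norm(a-b),'w',np.linalg.norm(cr[0]-cr[1]),np.linalg.norm(cr[2]-cr[3]),'yaw',np.degrees(np.arctan2(*(a-b)[[1,0]])),'cen',(a+b)/2)
print('head top',onz(C,[(388,170),(441,170),(437,229),(386,226)],.048))
print('handle top',onz(C,[(400,27),(449,27),(438,165),(391,163)],.044))
im=cv2.imread('pics/w9.png'); g=cv2.cvtColor(im,cv2.COLOR_BGR2GRAY)
cv2.imwrite('pics/c11.png',cv2.resize(cv2.convertScaleAbs(im[0:240,340:490],alpha=2.0,beta=20),None,fx=2.5,fy=2.5,interpolation=cv2.INTER_CUBIC))
```

```text
c [ 0.3963 -0.2615  0.0558] gap 0.0008
lo+y [ 0.4201 -0.2123  0.0226] gap 0.0004
lo-y [ 0.4173 -0.3082  0.0239] gap 0.0017
hi+y [ 0.3712 -0.2099  0.0903] gap 0.0001
hi-y [ 0.3671 -0.308   0.0908] gap 0.0006
sizes 0.08357374670636183 0.09705186525843072 n [ 0.805  -0.0227  0.5929] elev 36.36183692224567 az -1.6175933377758929 az from edge -2.0219356250894975
cradle [[ 0.66   -0.2927  0.014 ]
 [ 0.6709 -0.3646  0.014 ]
 [ 0.4874 -0.3928  0.014 ]
 [ 0.4755 -0.3185  0.014 ]]
len 0.18599820705896333 w 0.0727609711008216 0.07530426596220444 yaw 8.347225144597534 cen [ 0.5734 -0.3421  0.014 ]
head top [[ 0.5392 -0.3242  0.048 ]
 [ 0.5457 -0.3664  0.048 ]
 [ 0.4968 -0.376   0.048 ]
 [ 0.4926 -0.3326  0.048 ]]
handle top [[ 0.6419 -0.3117  0.044 ]
 [ 0.6469 -0.347   0.044 ]
 [ 0.549  -0.3643  0.044 ]
 [ 0.5447 -0.3262  0.044 ]]
```

View pics/c11.png

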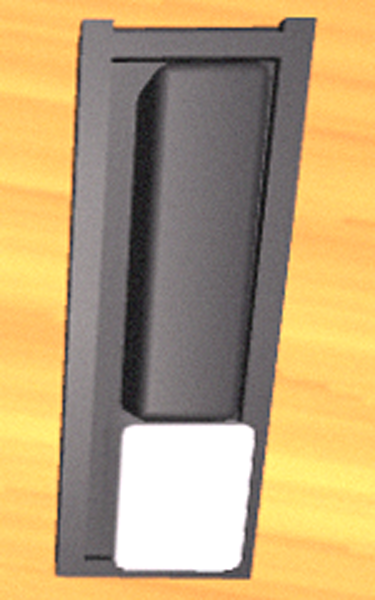

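Ticket: code centre ≈ (0.396, −0.261, 0.057), normal elevation ~36°, azimuth −2°, board 97 × 84 mm, which agrees. Cradle: 186 × 74 mm, yaw 8.35°, centre (0.5734, −0.342), and the reader origin coincides with it.

Run:
```python
from h import *
plan(np.array([.5634,-.3434,.07]),toolR(np.radians(-81.65)))
```

```text
now [ 0.4822 -0.2735  0.1514] t 28.27 F [-0.3 -0.2 -0.5] w 1.002
 rot first: deg [ 0.18 -2.27  2.01]  units [ 0.0019 -0.0252  0.0223] rows>= 0.4
 shift mm in current axes [75.6 72.7 84.3] after-turn axes [81.4 70.2 81. ]  units [3.26 2.81 3.24]
```

Call:
{"method": "play_rows", "body": {
  "targets": [
    {"claw":0,"linear":[0,0.6,0.6],"rotation":[0.005,-0.024,0.022]},
    {"claw":0,"linear":[0,0.8,0.7],"rotation":[0,0,0]},
    {"claw":0,"linear":[0.4,0.8,0.7],"rotation":[0,0,0]},
    {"claw":0,"linear":[0.5,0.3,0.5],"rotation":[0,0,0]},
    {"claw":0,"linear":[0.5,0,0],"rotation":[0,0,0]},
    {"claw":0,"linear":[0.4,0,0],"rotation":[0,0,0]},
    {"claw":0,"linear":[0,0,0],"rotation":[0,0,0]},
    {"claw":0,"linear":[0,0,0],"rotation":[0,0,0]}
  ]
}}

```text
time: 28.93
position: [0.5636, -0.307, 0.1]
tool_rot: [1.095, 1.289, -1.08]
ft_force: [0.3, 0.0, 0.7]
grip_width: 0.997
```

Run:
```python
from h import *
plan(np.array([.5634,-.3434,.018]),toolR(np.radians(-81.65)))
```

```text
now [ 0.5636 -0.307   0.1   ] t 28.93 F [0.3 0.  0.7] w 0.997
 rot first: deg [ 1.11 -0.59 -0.14]  units [ 0.0123 -0.0066 -0.0015] rows>= 0.2
 shift mm in current axes [81.6 -6.4 36.7] after-turn axes [82.  -5.5 36. ]  units [ 3.28 -0.22  1.44]
```

Call:
{"method": "play_rows", "body": {
  "targets": [
    {"claw":0,"linear":[0,-0.1,0.5],"rotation":[0.012,-0.006,-0.001]},
    {"claw":0,"linear":[0,-0.1,0.5],"rotation":[0,0,0]},
    {"claw":0,"linear":[0,0,0.35],"rotation":[0,0,0]},
    {"claw":0,"linear":[0,0,0],"rotation":[0,0,0]},
    {"claw":0,"linear":[0.4,0,0],"rotation":[0,0,0]},
    {"claw":0,"linear":[0.4,0,0],"rotation":[0,0,0]},
    {"claw":0,"linear":[0,0,0],"rotation":[0,0,0]}
  ]
}}

```text
time: 29.52
position: [0.5635, -0.3457, 0.082]
tool_rot: [1.102, 1.267, -1.103]
ft_force: [-0.6, 0.3, -0.9]
grip_width: 0.999
```

Run:
```python
from h import *
plan(np.array([.5634,-.3434,.018]),toolR(np.radians(-81.65)))
```

```text
now [ 0.5635 -0.3457  0.082 ] t 29.52 F [-0.6  0.3 -0.9] w 0.999
 rot first: deg [-0.17  0.25 -0.21]  units [-0.0019  0.0028 -0.0023] rows>= 0.1
 shift mm in current axes [64.   0.  -2.6] after-turn axes [64.   0.2 -2.3]  units [ 2.56  0.01 -0.09]
```

Call:
{"method": "play_rows", "body": {
  "targets": [
    {"claw":0,"linear":[0.4,0,-0.08],"rotation":[-0.002,0.003,-0.002]},
    {"claw":0,"linear":[0.5,0,0],"rotation":[0,0,0]},
    {"claw":0,"linear":[0.5,0,0],"rotation":[0,0,0]},
    {"claw":0,"linear":[0.5,0,0],"rotation":[0,0,0]},
    {"claw":0,"linear":[0.3,0,0],"rotation":[0,0,0]},
    {"claw":0,"linear":[0,0,0],"rotation":[0,0,0]},
    {"claw":0,"linear":[0,0,0],"rotation":[0,0,0]}
  ]
}}

```text
time: 30.1
position: [0.5614, -0.3405, 0.0174]
tool_rot: [1.101, 1.283, -1.1]
ft_force: [0.8, 0.3, 0.2]
grip_width: 1.002
```

Run:
```python
from h import *
plan(np.array([.5634,-.3434,.018]),toolR(np.radians(-81.65)))
```

```text
now [ 0.5614 -0.3405  0.0174] t 30.1 F [0.8 0.3 0.2] w 1.002
 rot first: deg [ 0.16 -0.32  0.23]  units [ 0.0017 -0.0036  0.0025] rows>= 0.1
 shift mm in current axes [-0.7  1.6  3.2] after-turn axes [-0.6  1.6  3.2]  units [-0.03  0.06  0.13]
```

Call:
{"method": "play_rows", "body": {
  "targets": [
    {"claw":0,"linear":[-0.03,0.05,0.11],"rotation":[0.002,-0.003,0.002]},
    {"claw":0,"linear":[0,0,0],"rotation":[0,0,0]},
    {"claw":1,"linear":[0,0,0],"rotation":[0,0,0]},
    {"claw":1,"linear":[0,0,0],"rotation":[0,0,0]},
    {"claw":1,"linear":[0,0,0],"rotation":[0,0,0]},
    {"claw":1,"linear":[0,0,0],"rotation":[0,0,0]},
    {"claw":1,"linear":[0,0,0],"rotation":[0,0,0]},
    {"claw":1,"linear":[0,0,0],"rotation":[0,0,0]},
    {"claw":1,"linear":[0,0,0],"rotation":[0,0,0]},
    {"claw":1,"linear":[0,0,0],"rotation":[0,0,0]}
  ],
  "newtons": 50
}}

```text
time: 30.93
position: [0.5654, -0.3445, 0.0215]
tool_rot: [1.102, 1.269, -1.1]
ft_force: [0.2, -0.1, 0.1]
grip_width: 0.473
```

Call:
{"method": "play_rows", "body": {
  "targets": [
    {"claw":1,"linear":[0,0,0],"rotation":[0,0,0]},
    {"claw":1,"linear":[0,0,0],"rotation":[0,0,0]},
    {"claw":1,"linear":[0,0,0],"rotation":[0,0,0]},
    {"claw":1,"linear":[0,0,0],"rotation":[0,0,0]}
  ]
}}

```text
time: 31.27
position: [0.5653, -0.3444, 0.0214]
tool_rot: [1.102, 1.269, -1.1]
ft_force: [0.4, -0.1, -0.1]
grip_width: 0.172
```

```bash
cat >> h.py <<'E'
G=dict(p=None)
def readpose(L=.10):
    """tcp pose for reading: window L in front of code, reader x along ticket normal"""
    s=np.load('grip.npy',allow_pickle=True).item(); Rg=Ro.from_rotvec(s['tool_rot']).as_matrix(); pg=np.array(s['position'])
    Rr=Ro.from_euler('z',8.35,degrees=True).as_matrix(); o=np.array([.5733,-.3419,.008])
    win=Rr.T@(pg-o)-np.array([-.08,0,.02])   # tcp relative to window, reader axes
    c=np.array([.3963,-.2615,.0575]); az,el=np.radians(-2),np.radians(35)
    x=np.array([np.cos(el)*np.cos(az),np.cos(el)*np.sin(az),np.sin(el)]); y=np.array([-np.sin(az),np.cos(az),0]); R=np.c_[x,y,np.cross(x,y)]
    return c+L*x+R@win, R@Rr.T@Rg
E
python3 - <<'E'
from h import *
s=get_state(); np.save('grip.npy',s)
plan(np.array([.5634,-.3434,.018]),toolR(np.radians(-81.65)))
P,R=readpose(); print('read tcp',P.round(4)); plan(P,R)
E
```

```text
now [ 0.5653 -0.3444  0.0214] t 31.27 F [ 0.4 -0.1 -0.1] w 0.172
 rot first: deg [-0.05  0.18 -0.2 ]  units [-0.0005  0.002  -0.0023] rows>= 0.0
 shift mm in current axes [ 3.4 -1.8 -1.3] after-turn axes [ 3.4 -1.7 -1.3]  units [ 0.14 -0.07 -0.05]
read tcp [ 0.5406 -0.2679  0.1506]
now [ 0.5653 -0.3444  0.0214] t 31.27 F [ 0.4 -0.1 -0.1] w 0.172
 rot first: deg [10.12 -3.17 34.87]  units [ 0.1125 -0.0352  0.3875] rows>= 5.1
 shift mm in current axes [-129.5  -12.9  -78.9] after-turn axes [-121.6   52.1  -75.3]  units [-4.86  2.08 -3.01]
```

The opening of 0.17 (15 mm) is too narrow for a 34 mm handle, so I'll look.

Run:
```python
from h import *
a=get_image('wrist'); b=get_image('top'); c=get_image('scene')
print(get_state()['grip_width'])
A=cv2.resize(a[0:400,120:500],(380,400)); B=cv2.resize(b[200:300,440:540],(400,400),interpolation=cv2.INTER_CUBIC)
cv2.imwrite('pics/c12.png',np.hstack([A,B]))
```

```text
0.05422340232563598
```

View pics/c12.png

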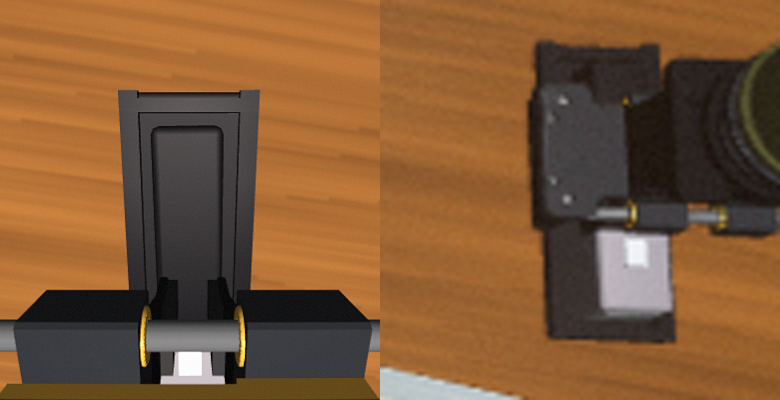

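Call:
{"method": "play_rows", "body": {
  "targets": [
    {"claw":1,"linear":[0,0,0],"rotation":[0,0,0]},
    {"claw":1,"linear":[0,0,0],"rotation":[0,0,0]},
    {"claw":1,"linear":[0,0,0],"rotation":[0,0,0]}
  ]
}}

```text
time: 31.67
position: [0.5653, -0.3444, 0.0214]
tool_rot: [1.102, 1.269, -1.1]
ft_force: [-0.3, -0.4, -0.4]
grip_width: 0.005
```

Call:
{"method": "play_rows", "body": {
  "targets": [
    {"claw":1,"linear":[-0.1,0,0],"rotation":[0,0,0]},
    {"claw":1,"linear":[-0.2,0,0],"rotation":[0,0,0]},
    {"claw":1,"linear":[0,0,0],"rotation":[0,0,0]},
    {"claw":1,"linear":[0,0,0],"rotation":[0,0,0]}
  ]
}}

```text
time: 32.0
position: [0.5653, -0.3444, 0.0297]
tool_rot: [1.102, 1.269, -1.1]
ft_force: [-0.8, -0.7, 0.2]
grip_width: 0.003
```

Run:
```python
from h import *
s=np.load('grip.npy',allow_pickle=True).item(); C=cam('wrist',s)
Rr=Ro.from_euler('z',8.35,degrees=True).as_matrix(); o=np.array([.5733,-.3419,.008])
f=lambda L:proj(C,[o+Rr@(np.array(p)/1e3) for p in L]).round(0).tolist()
print('handle top far',f([(75,17,36),(75,-17,36)]),'bottom far',f([(75,17,0),(75,-17,0)]),'near x=-8 top',f([(-8,17,36),(-8,-17,36),(-8,0,36)]))
print('tcp',proj(C,[s['position']]).round(0), 'head sticker approx top', f([(-55,8,40),(-55,-8,40),(-30,22,40),(-30,-22,40)]))
```

```text
handle top far [[271.0, 124.0], [346.0, 124.0]] bottom far [[279.0, 127.0], [340.0, 127.0]] near x=-8 top [[277.0, 293.0], [342.0, 293.0], [309.0, 293.0]]
tcp [[312. 277.]] head sticker approx top [[295.0, 375.0], [324.0, 375.0], [268.0, 335.0], [351.0, 334.0]]
```

Call:
{"method": "play_rows", "body": {
  "targets": [
    {"claw":1,"linear":[-0.7,0,0],"rotation":[0,0,0]},
    {"claw":1,"linear":[-0.8,0,0],"rotation":[0,0,0]},
    {"claw":1,"linear":[-0.6,0,0],"rotation":[0,0,0]},
    {"claw":0,"linear":[0,0,0],"rotation":[0,0,0]},
    {"claw":0,"linear":[0,0,0],"rotation":[0,0,0]},
    {"claw":0,"linear":[0,0,0],"rotation":[0,0,0]},
    {"claw":0,"linear":[0,0,0],"rotation":[0,0,0]},
    {"claw":0,"linear":[0,0,0],"rotation":[0,0,0]}
  ]
}}

```text
time: 32.67
position: [0.5635, -0.3434, 0.0811]
tool_rot: [1.101, 1.274, -1.102]
ft_force: [0.4, -0.0, 0.6]
grip_width: 0.299
```

Call:
{"method": "play_rows", "body": {
  "targets": [
    {"claw":0,"linear":[-0.8,-0.6,0],"rotation":[0,0,0]},
    {"claw":0,"linear":[-0.8,-0.8,0],"rotation":[0,0,0]},
    {"claw":0,"linear":[-0.6,-0.8,0],"rotation":[0,0,0]},
    {"claw":0,"linear":[0,-0.6,0],"rotation":[0,0,0]},
    {"claw":0,"linear":[0,0,0],"rotation":[0,0,0]},
    {"claw":0,"linear":[0,0,0],"rotation":[0,0,0]},
    {"claw":0,"linear":[0,0,0],"rotation":[0,0,0]}
  ]
}}

```text
time: 33.25
position: [0.4894, -0.3507, 0.1302]
tool_rot: [1.102, 1.287, -1.102]
ft_force: [-0.2, -0.0, -0.2]
grip_width: 0.836
```

Run:
```python
from h import *
s=get_state(); np.save('s13.npy',s); im=get_image('wrist'); cv2.imwrite('pics/w13.png',im)
plan(np.array([.5634,-.3434,.02]),toolR(np.radians(-81.65)))
cv2.imwrite('pics/c13.png',cv2.resize(cv2.convertScaleAbs(im[0:300,180:480],alpha=1.6,beta=20),None,fx=2,fy=2,interpolation=cv2.INTER_CUBIC))
```

```text
now [ 0.4898 -0.3503  0.1301] t 33.3 F [ 0.6  0.8 -0.6] w 0.879
 rot first: deg [ 0.11 -0.53  0.43]  units [ 0.0013 -0.0059  0.0047] rows>= 0.1
 shift mm in current axes [109.5  74.7   5. ] after-turn axes [110.1  73.8   3.8]  units [4.4  2.95 0.15]
```

View pics/c13.png

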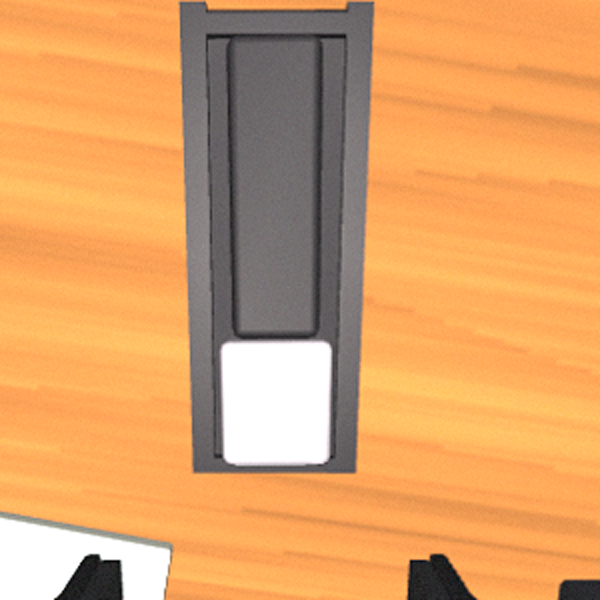

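The crop shows the reader still lying centred in its cradle (handle at u≈276, head at (276,403)). The grasp was too high, near the rounded top of the handle. I'll retry about 6 mm lower, just above the rim.

Call:
{"method": "play_rows", "body": {
  "targets": [
    {"claw":0,"linear":[0,0.6,0],"rotation":[0.001,-0.005,0.004]},
    {"claw":0,"linear":[0,0.8,0],"rotation":[0,0,0]},
    {"claw":0,"linear":[0,0.8,0],"rotation":[0,0,0]},
    {"claw":0,"linear":[0.3,0.4,0.1],"rotation":[0,0,0]},
    {"claw":0,"linear":[0.6,0,0],"rotation":[0,0,0]},
    {"claw":0,"linear":[0.6,0,0],"rotation":[0,0,0]},
    {"claw":0,"linear":[0.5,0,0],"rotation":[0,0,0]},
    {"claw":0,"linear":[0.3,0,0],"rotation":[0,0,0]},
    {"claw":0,"linear":[0,0,0],"rotation":[0,0,0]},
    {"claw":0,"linear":[0,0,0],"rotation":[0,0,0]}
  ]
}}

```text
time: 34.13
position: [0.5732, -0.3314, 0.0635]
tool_rot: [1.101, 1.281, -1.084]
ft_force: [-0.8, 0.0, 0.9]
grip_width: 0.998
```

Run:
```python
from h import *
C=cam('wrist',np.load('s13.npy',allow_pickle=True).item())
g=lambda L:[(180+u/2,v/2) for u,v in L]
cr=onz(C,g([(180,4),(374,4),(356,472),(194,472)]),.014); a=(cr[0]+cr[1])/2;b=(cr[2]+cr[3])/2
print('cradle cen',((a+b)/2).round(4),'len',np.linalg.norm(a-b),'yaw',np.degrees(np.arctan2(*(a-b)[[1,0]])))
for z in(.008,.02,.03,.044):
    h=onz(C,g([(229,37),(323,37),(317,335),(235,335)]),z); print(z,'handle w',np.linalg.norm(h[0]-h[1]).round(4),np.linalg.norm(h[2]-h[3]).round(4),'L',np.linalg.norm(h[0]-h[3]).round(4),'mid',h.mean(0).round(4))
plan(np.array([.5634,-.3434,.0155]),toolR(np.radians(-81.65)))
```

```text
cradle cen [ 0.5732 -0.3422  0.014 ] len 0.18503207227672955 yaw 8.425059749277136
0.008 handle w 0.0368 0.0359 L 0.115 mid [ 0.5986 -0.3384  0.008 ]
0.02 handle w 0.0354 0.0345 L 0.1106 mid [ 0.5974 -0.3385  0.02  ]
0.03 handle w 0.0342 0.0333 L 0.1069 mid [ 0.5963 -0.3386  0.03  ]
0.044 handle w 0.0326 0.0317 L 0.1016 mid [ 0.5949 -0.3387  0.044 ]
now [ 0.5732 -0.3314  0.0635] t 34.13 F [-0.8  0.   0.9] w 0.998
 rot first: deg [ 0.7  -0.44 -0.37]  units [ 0.0078 -0.0049 -0.0041] rows>= 0.1
 shift mm in current axes [ 47.8 -11.8  10.7] after-turn axes [ 48.  -11.4  10.5]  units [ 1.92 -0.46  0.42]
```

Call:
{"method": "play_rows", "body": {
  "targets": [
    {"claw":0,"linear":[0,-0.1,0.2],"rotation":[0.008,-0.005,-0.004]},
    {"claw":0,"linear":[0,-0.08,0.2],"rotation":[0,0,0]},
    {"claw":0,"linear":[0.4,0,0],"rotation":[0,0,0]},
    {"claw":0,"linear":[0.4,0,0],"rotation":[0,0,0]},
    {"claw":0,"linear":[0.4,0,0],"rotation":[0,0,0]},
    {"claw":0,"linear":[0.3,0,0],"rotation":[0,0,0]},
    {"claw":0,"linear":[0,0,0],"rotation":[0,0,0]},
    {"claw":0,"linear":[0,0,0],"rotation":[0,0,0]}
  ]
}}

```text
time: 34.8
position: [0.5705, -0.3455, 0.0245]
tool_rot: [1.103, 1.268, -1.105]
ft_force: [-0.7, 1.2, 0.6]
grip_width: 0.998
```

Run:
```python
from h import *
plan(np.array([.5704,-.3423,.0155]),toolR(np.radians(-81.6)))
```

```text
now [ 0.5705 -0.3455  0.0245] t 34.8 F [-0.7  1.2  0.6] w 0.998
 rot first: deg [-0.3   0.25 -0.12]  units [-0.0034  0.0028 -0.0013] rows>= 0.1
 shift mm in current axes [ 9.   0.3 -3.2] after-turn axes [ 9.   0.4 -3.1]  units [ 0.36  0.02 -0.13]
```

Call:
{"method": "play_rows", "body": {
  "targets": [
    {"claw":0,"linear":[0.15,0,-0.1],"rotation":[-0.003,0.003,-0.001]},
    {"claw":0,"linear":[0.15,0,0],"rotation":[0,0,0]},
    {"claw":0,"linear":[0.04,0,0],"rotation":[0,0,0]},
    {"claw":0,"linear":[0,0,0],"rotation":[0,0,0]}
  ]
}}

```text
time: 35.13
position: [0.5703, -0.3424, 0.0152]
tool_rot: [1.101, 1.276, -1.099]
ft_force: [-0.0, 0.7, 0.5]
grip_width: 0.997
```

Call:
{"method": "play_rows", "body": {
  "targets": [
    {"claw":0.5,"linear":[0,0,0],"rotation":[0,0,0]},
    {"claw":0.5,"linear":[0,0,0],"rotation":[0,0,0]},
    {"claw":0.5,"linear":[0,0,0],"rotation":[0,0,0]},
    {"claw":0.5,"linear":[0,0,0],"rotation":[0,0,0]},
    {"claw":0.5,"linear":[0,0,0],"rotation":[0,0,0]},
    {"claw":0.5,"linear":[0,0,0],"rotation":[0,0,0]},
    {"claw":0.5,"linear":[0,0,0],"rotation":[0,0,0]},
    {"claw":0.5,"linear":[0,0,0],"rotation":[0,0,0]}
  ],
  "newtons": 30
}}

```text
time: 35.8
position: [0.5713, -0.3428, 0.0166]
tool_rot: [1.101, 1.273, -1.099]
ft_force: [-0.0, -0.1, -0.3]
grip_width: 0.523
```

Run:
```python
from h import *
plan(np.array([.5704,-.3423,.0155]),toolR(np.radians(-81.6)))
```

```text
now [ 0.5713 -0.3428  0.0166] t 35.8 F [-0.  -0.1 -0.3] w 0.523
 rot first: deg [ 0.03  0.03 -0.14]  units [ 0.0003  0.0003 -0.0015] rows>= 0.0
 shift mm in current axes [ 1.1 -0.8 -0.6] after-turn axes [ 1.1 -0.8 -0.6]  units [ 0.04 -0.03 -0.02]
```

Call:
{"method": "play_rows", "body": {
  "targets": [
    {"claw":1,"linear":[0.04,0,0],"rotation":[0,0,0]},
    {"claw":1,"linear":[0,0,0],"rotation":[0,0,0]}
  ]
}}

```text
time: 35.97
position: [0.5713, -0.3428, 0.0156]
tool_rot: [1.101, 1.273, -1.099]
ft_force: [0.1, -1.2, 0.7]
grip_width: 0.428
```

Call:
{"method": "play_rows", "body": {
  "targets": [
    {"claw":1,"linear":[0,0,0],"rotation":[0,0,0]}
  ]
}}

```text
time: 36.05
position: [0.5713, -0.3426, 0.0156]
tool_rot: [1.101, 1.273, -1.098]
ft_force: [-0.2, -0.2, 2.4]
grip_width: 0.383
```

Call:
{"method": "play_rows", "body": {
  "targets": [
    {"claw":1,"linear":[0,0,0],"rotation":[0,0,0]}
  ]
}}

```text
time: 36.13
position: [0.5713, -0.3426, 0.0156]
tool_rot: [1.101, 1.273, -1.098]
ft_force: [-0.7, -0.4, 0.1]
grip_width: 0.377
```

Call:
{"method": "play_rows", "body": {
  "targets": [
    {"claw":1,"linear":[0,0,0],"rotation":[0,0,0]}
  ]
}}

```text
time: 36.22
position: [0.5714, -0.3425, 0.0157]
tool_rot: [1.101, 1.273, -1.098]
ft_force: [0.5, 0.7, 0.2]
grip_width: 0.383
```

Held now: 0.38 ≈ 33 mm. Lift gently.

Call:
{"method": "play_rows", "body": {
  "targets": [
    {"claw":1,"linear":[0,0,0],"rotation":[0,0,0]},
    {"claw":1,"linear":[0,0,0],"rotation":[0,0,0]}
  ]
}}

```text
time: 36.38
position: [0.5714, -0.3426, 0.0157]
tool_rot: [1.101, 1.273, -1.098]
ft_force: [0.5, -0.0, -0.7]
grip_width: 0.381
```

Run:
```python
from h import *
s=get_state(); np.save('grip.npy',s); print(s['position'],s['tool_rot'],s['grip_width'])
P,R=readpose(); print('read tcp',P.round(4)); plan(P,R)
```

```text
[ 0.57136048 -0.34258656  0.01566602] [ 1.10092771  1.273316   -1.09832401] 0.38124881885357564
read tcp [ 0.5491 -0.2672  0.1495]
now [ 0.5714 -0.3426  0.0157] t 36.38 F [ 0.5 -0.  -0.7] w 0.381
 rot first: deg [10.03 -3.24 34.89]  units [ 0.1115 -0.036   0.3877] rows>= 5.1
 shift mm in current axes [-133.9  -10.7  -77.8] after-turn axes [-123.8   56.8  -74.4]  units [-4.95  2.27 -2.98]
```

Call:
{"method": "play_rows", "body": {
  "targets": [
    {"claw":1,"linear":[-0.15,0,0],"rotation":[0,0,0]},
    {"claw":1,"linear":[-0.3,0,0],"rotation":[0,0,0]},
    {"claw":1,"linear":[-0.5,0,0],"rotation":[0,0,0]},
    {"claw":1,"linear":[-0.6,0,0],"rotation":[0,0,0]},
    {"claw":1,"linear":[-0.6,0,0],"rotation":[0,0,0]},
    {"claw":1,"linear":[-0.6,0,0],"rotation":[0,0,0]},
    {"claw":1,"linear":[-0.6,0,0],"rotation":[0,0,0]},
    {"claw":1,"linear":[-0.4,0,0],"rotation":[0,0,0]},
    {"claw":1,"linear":[-0.2,0,0],"rotation":[0,0,0]},
    {"claw":1,"linear":[0,0,0],"rotation":[0,0,0]}
  ]
}}

```text
time: 37.22
position: [0.5691, -0.3417, 0.122]
tool_rot: [1.101, 1.278, -1.1]
ft_force: [0.1, 0.2, -2.7]
grip_width: 0.383
```

Call:
{"method": "play_rows", "body": {
  "targets": [
    {"claw":1,"linear":[-0.1,0,0],"rotation":[0.014,-0.0045,0.0485]},
    {"claw":1,"linear":[-0.2,0,0],"rotation":[0.014,-0.0045,0.0485]},
    {"claw":1,"linear":[-0.2,0,0],"rotation":[0.014,-0.0045,0.0485]},
    {"claw":1,"linear":[0,0,0],"rotation":[0.014,-0.0045,0.0485]},
    {"claw":1,"linear":[0,0,0],"rotation":[0.014,-0.0045,0.0485]},
    {"claw":1,"linear":[0,0,0],"rotation":[0.014,-0.0045,0.0485]},
    {"claw":1,"linear":[0,0,0],"rotation":[0.014,-0.0045,0.0485]},
    {"claw":1,"linear":[0,0,0],"rotation":[0.014,-0.0045,0.0485]},
    {"claw":1,"linear":[0,0,0],"rotation":[0,0,0]},
    {"claw":1,"linear":[0,0,0],"rotation":[0,0,0]}
  ]
}}

```text
time: 38.05
position: [0.5629, -0.3377, 0.1262]
tool_rot: [1.468, 0.714, -0.77]
ft_force: [0.9, 0.1, -1.8]
grip_width: 0.38
```

Run:
```python
from h import *
P,R=readpose(); plan(P,R)
```

```text
now [ 0.5629 -0.3377  0.1262] t 38.05 F [ 0.9  0.1 -1.8] w 0.38
 rot first: deg [-0.7  -0.15 -0.56]  units [-0.0078 -0.0016 -0.0062] rows>= 0.1
 shift mm in current axes [-28.3  -0.4 -70. ] after-turn axes [-28.4   0.2 -69.9]  units [-1.14  0.01 -2.8 ]
```

Call:
{"method": "play_rows", "body": {
  "targets": [
    {"claw":1,"linear":[-0.3,0,-0.2],"rotation":[-0.008,-0.002,-0.006]},
    {"claw":1,"linear":[-0.3,0,-0.4],"rotation":[0,0,0]},
    {"claw":1,"linear":[-0.2,0,-0.6],"rotation":[0,0,0]},
    {"claw":1,"linear":[-0.1,0,-0.6],"rotation":[0,0,0]},
    {"claw":1,"linear":[-0.1,0,-0.5],"rotation":[0,0,0]},
    {"claw":1,"linear":[0,0,-0.3],"rotation":[0,0,0]},
    {"claw":1,"linear":[0,0,0],"rotation":[0,0,0]},
    {"claw":1,"linear":[0,0,0],"rotation":[0,0,0]}
  ]
}}

```text
time: 38.72
position: [0.5563, -0.2656, 0.1541]
tool_rot: [1.434, 0.737, -0.768]
ft_force: [0.3, -0.1, -3.1]
grip_width: 0.382
```

Run:
```python
from h import *
P,R=readpose(); plan(P,R)
```

```text
now [ 0.5563 -0.2656  0.1541] t 38.72 F [ 0.3 -0.1 -3.1] w 0.382
 rot first: deg [ 1.18 -0.15  0.44]  units [ 0.0131 -0.0017  0.0049] rows>= 0.2
 shift mm in current axes [-0.3 -8.5  1.7] after-turn axes [-0.3 -8.5  1.9]  units [-0.01 -0.34  0.07]
```

Call:
{"method": "play_rows", "body": {
  "targets": [
    {"claw":1,"linear":[0,-0.15,0.07],"rotation":[0.013,-0.002,0.005]},
    {"claw":1,"linear":[0,-0.15,0],"rotation":[0,0,0]},
    {"claw":1,"linear":[0,0,0],"rotation":[0,0,0]},
    {"claw":1,"linear":[0,0,0],"rotation":[0,0,0]},
    {"claw":1,"linear":[0,0,0],"rotation":[0,0,0]},
    {"claw":1,"linear":[0,0,0],"rotation":[0,0,0]},
    {"claw":1,"linear":[0,0,0],"rotation":[0,0,0]},
    {"claw":1,"linear":[0,0,0],"rotation":[0,0,0]},
    {"claw":1,"linear":[0,0,0],"rotation":[0,0,0]},
    {"claw":1,"linear":[0,0,0],"rotation":[0,0,0]}
  ]
}}

```text
time: 39.55
position: [0.5487, -0.271, 0.1485]
tool_rot: [1.458, 0.72, -0.778]
ft_force: [0.1, -0.4, -3.3]
grip_width: 0.379
```

Run:
```python
from h import *
P,R=readpose(); plan(P,R)
im=get_image('wrist'); cv2.imwrite('pics/wr.png',im); sc=get_image('scene'); cv2.imwrite('pics/sr.png',sc)
# expected bottom/far handle edges in image if the reader has not slipped (reader frame -> tool frame at grip)
s=np.load('grip.npy',allow_pickle=True).item(); n=get_state()
Rr=Ro.from_euler('z',8.35,degrees=True).as_matrix(); o=np.array([.5733,-.3419,.008]); Rg=Ro.from_rotvec(s['tool_rot']).as_matrix()
Rn=Ro.from_rotvec(n['tool_rot']).as_matrix()
W=lambda p: np.array(n['position'])+Rn@Rg.T@(o+Rr@(np.array(p)/1e3)-np.array(s['position']))
C=cam('wrist',n); 
print('handle end exp',proj(C,[W((75,17,36)),W((75,-17,36)),W((75,17,0)),W((75,-17,0))]).round(1).tolist())
w0=W((-80,0,20)); d=W((-180,0,20))-w0; d/=np.linalg.norm(d); c=np.array([.3963,-.2615,.0575]); print('dist',np.dot(c-w0,d),'off line',np.linalg.norm(np.cross(c-w0,d)))
g=cv2.cvtColor(im,cv2.COLOR_BGR2GRAY)
print('dark col rows at u=310:',[int(x) for x in g[100:150:2,310]]); print('row 180, u 250..370',[int(x) for x in g[180,250:372:4]])
# head in scene: expected px and bright blob
Cs=cam('scene'); print('scene head exp',proj(Cs,[W((-80,22,40)),W((-80,-22,40)),W((-30,22,40)),W((-30,-22,40))]).round(0).tolist())
```

```text
now [ 0.5487 -0.271   0.1485] t 39.55 F [ 0.1 -0.4 -3.3] w 0.379
 rot first: deg [-0.36  0.14  0.02]  units [-0.004   0.0015  0.0003] rows>= 0.1
 shift mm in current axes [-0.7  0.7 -3.7] after-turn axes [-0.7  0.8 -3.7]  units [-0.03  0.03 -0.15]
handle end exp [[272.6, 139.6], [349.5, 139.8], [279.9, 139.8], [342.6, 139.9]]
dist 0.09928881136718662 off line 0.0026422551417321772
dark col rows at u=310: [127, 126, 136, 138, 136, 132, 136, 139, 130, 130, 134, 136, 136, 136, 130, 128, 132, 137, 136, 140, 13, 30, 32, 32, 32]
row 180, u 250..370 [129, 131, 130, 130, 128, 131, 126, 26, 31, 36, 34, 34, 35, 35, 35, 35, 36, 32, 35, 33, 35, 32, 35, 31, 20, 135, 136, 136, 137, 136, 133]
scene head exp [[196.0, 230.0], [178.0, 233.0], [197.0, 230.0], [178.0, 233.0]]
```

The wrist image agrees: the handle end is at v≈140 as predicted, so nothing slipped. Window distance is 99 mm and the line is 2.6 mm off centre. Hold still.

Call:
{"method": "play_rows", "body": {
  "targets": [
    {"claw":1,"linear":[0,0,0],"rotation":[0,0,0]},
    {"claw":1,"linear":[0,0,0],"rotation":[0,0,0]},
    {"claw":1,"linear":[0,0,0],"rotation":[0,0,0]},
    {"claw":1,"linear":[0,0,0],"rotation":[0,0,0]},
    {"claw":1,"linear":[0,0,0],"rotation":[0,0,0]},
    {"claw":1,"linear":[0,0,0],"rotation":[0,0,0]},
    {"claw":1,"linear":[0,0,0],"rotation":[0,0,0]},
    {"claw":1,"linear":[0,0,0],"rotation":[0,0,0]},
    {"claw":1,"linear":[0,0,0],"rotation":[0,0,0]},
    {"claw":1,"linear":[0,0,0],"rotation":[0,0,0]}
  ]
}}

```text
time: 40.48
position: [0.5489, -0.2707, 0.1487]
tool_rot: [1.457, 0.72, -0.777]
ft_force: [-0.6, 0.1, -2.6]
grip_width: 0.382
```

Call:
{"method": "play_rows", "body": {
  "targets": [
    {"claw":1,"linear":[0,0,0],"rotation":[0,0,0]},
    {"claw":1,"linear":[0,0,0],"rotation":[0,0,0]},
    {"claw":1,"linear":[0,0,0],"rotation":[0,0,0]},
    {"claw":1,"linear":[0,0,0],"rotation":[0,0,0]},
    {"claw":1,"linear":[0,0,0],"rotation":[0,0,0]},
    {"claw":1,"linear":[0,0,0],"rotation":[0,0,0]},
    {"claw":1,"linear":[0,0,0],"rotation":[0,0,0]},
    {"claw":1,"linear":[0,0,0],"rotation":[0,0,0]},
    {"claw":1,"linear":[0,0,0],"rotation":[0,0,0]},
    {"claw":1,"linear":[0,0,0],"rotation":[0,0,0]}
  ]
}}

```text
time: 41.32
position: [0.5489, -0.2707, 0.1486]
tool_rot: [1.457, 0.72, -0.777]
ft_force: [-0.2, 0.5, -2.1]
grip_width: 0.381
```

Run:
```python
from h import *
s=np.load('grip.npy',allow_pickle=True).item(); p=np.array(s['position'])+[0,0,.1]
plan(p,Ro.from_rotvec(s['tool_rot']).as_matrix())
```

```text
now [ 0.5489 -0.2707  0.1486] t 41.32 F [-0.2  0.5 -2.1] w 0.381
 rot first: deg [-10.39   3.27 -34.88]  units [-0.1155  0.0364 -0.3876] rows>= 5.1
 shift mm in current axes [41.5  1.7 70.9] after-turn axes [33.  11.6 74.4]  units [1.32 0.46 2.97]
```

Call:
{"method": "play_rows", "body": {
  "targets": [
    {"claw":1,"linear":[0,0,0.3],"rotation":[0,0,0]},
    {"claw":1,"linear":[0,0,0.5],"rotation":[0,0,0]},
    {"claw":1,"linear":[0,0,0.7],"rotation":[-0.0144,0.0046,-0.0485]},
    {"claw":1,"linear":[0,0,0.7],"rotation":[-0.0144,0.0046,-0.0485]},
    {"claw":1,"linear":[0,0,0.4],"rotation":[-0.0144,0.0046,-0.0485]},
    {"claw":1,"linear":[0,0,0.1],"rotation":[-0.0144,0.0046,-0.0485]},
    {"claw":1,"linear":[0,0,0],"rotation":[-0.0144,0.0046,-0.0485]},
    {"claw":1,"linear":[0,0,0],"rotation":[-0.0144,0.0046,-0.0485]},
    {"claw":1,"linear":[0,0,0],"rotation":[-0.0144,0.0046,-0.0485]},
    {"claw":1,"linear":[0,0,0],"rotation":[-0.0144,0.0046,-0.0485]}
  ]
}}

```text
time: 42.15
position: [0.5366, -0.3606, 0.144]
tool_rot: [1.099, 1.287, -1.138]
ft_force: [0.3, 0.1, -2.0]
grip_width: 0.377
```

Call:
{"method": "play_rows", "body": {
  "targets": [
    {"claw":1,"linear":[0,0,0],"rotation":[0,0,0]},
    {"claw":1,"linear":[0,0,0],"rotation":[0,0,0]}
  ]
}}

```text
time: 42.32
position: [0.5409, -0.3613, 0.1415]
tool_rot: [1.1, 1.289, -1.133]
ft_force: [-0.8, -0.6, -3.3]
grip_width: 0.382
```

```bash
cat >> h.py <<'E'
def back(dz):
    s=np.load('grip.npy',allow_pickle=True).item(); plan(np.array(s['position'])+[0,0,dz],Ro.from_rotvec(s['tool_rot']).as_matrix())
E
python3 -c "
from h import *
back(.03)"
```

```text
now [ 0.5409 -0.3613  0.1415] t 42.32 F [-0.8 -0.6 -3.3] w 0.382
 rot first: deg [-1.03 -0.2   1.77]  units [-0.0115 -0.0022  0.0197] rows>= 0.3
 shift mm in current axes [ 94.9  35.3 -14.4] after-turn axes [ 95.9  32.6 -14.1]  units [ 3.84  1.3  -0.56]
```

Call:
{"method": "play_rows", "body": {
  "targets": [
    {"claw":1,"linear":[0,0.4,-0.2],"rotation":[-0.011,-0.002,0.019]},
    {"claw":1,"linear":[0,0.5,-0.2],"rotation":[0,0,0]},
    {"claw":1,"linear":[0.2,0.3,-0.1],"rotation":[0,0,0]},
    {"claw":1,"linear":[0.5,0,0],"rotation":[0,0,0]},
    {"claw":1,"linear":[0.6,0,0],"rotation":[0,0,0]},
    {"claw":1,"linear":[0.6,0,0],"rotation":[0,0,0]},
    {"claw":1,"linear":[0.4,0,0],"rotation":[0,0,0]},
    {"claw":1,"linear":[0.2,0,0],"rotation":[0,0,0]},
    {"claw":1,"linear":[0,0,0],"rotation":[0,0,0]},
    {"claw":1,"linear":[0,0,0],"rotation":[0,0,0]}
  ]
}}

```text
time: 43.15
position: [0.5658, -0.3492, 0.0711]
tool_rot: [1.111, 1.267, -1.107]
ft_force: [-0.4, -0.9, -2.9]
grip_width: 0.38
```

```bash
python3 -c "
from h import *
back(.02)"
```

```text
now [ 0.5658 -0.3492  0.0711] t 43.15 F [-0.4 -0.9 -2.9] w 0.38
 rot first: deg [-0.72 -0.01 -0.07]  units [-0.008  -0.0001 -0.0008] rows>= 0.1
 shift mm in current axes [35.5  6.2 -5.8] after-turn axes [35.5  6.3 -5.7]  units [ 1.42  0.25 -0.23]
```

Call:
{"method": "play_rows", "body": {
  "targets": [
    {"claw":1,"linear":[0,0.14,-0.12],"rotation":[-0.008,0,0]},
    {"claw":1,"linear":[0,0.1,-0.08],"rotation":[0,0,0]},
    {"claw":1,"linear":[0.3,0,0],"rotation":[0,0,0]},
    {"claw":1,"linear":[0.4,0,0],"rotation":[0,0,0]},
    {"claw":1,"linear":[0.3,0,0],"rotation":[0,0,0]},
    {"claw":1,"linear":[0.2,0,0],"rotation":[0,0,0]},
    {"claw":1,"linear":[0,0,0],"rotation":[0,0,0]},
    {"claw":1,"linear":[0,0,0],"rotation":[0,0,0]}
  ]
}}

```text
time: 43.82
position: [0.5735, -0.3435, 0.0405]
tool_rot: [1.101, 1.269, -1.095]
ft_force: [-0.3, -0.4, -2.9]
grip_width: 0.384
```

```bash
python3 -c "
from h import *
back(.001)"
```

```text
now [ 0.5735 -0.3435  0.0405] t 43.82 F [-0.3 -0.4 -2.9] w 0.384
 rot first: deg [ 0.08  0.15 -0.26]  units [ 0.0008  0.0017 -0.0029] rows>= 0.0
 shift mm in current axes [23.8 -2.1 -1.3] after-turn axes [23.8 -2.  -1.3]  units [ 0.95 -0.08 -0.05]
```

Call:
{"method": "play_rows", "body": {
  "targets": [
    {"claw":1,"linear":[0.1,-0.06,-0.04],"rotation":[0.001,0.002,-0.003]},
    {"claw":1,"linear":[0.25,0,0],"rotation":[0,0,0]},
    {"claw":1,"linear":[0.25,0,0],"rotation":[0,0,0]},
    {"claw":1,"linear":[0.2,0,0],"rotation":[0,0,0]},
    {"claw":1,"linear":[0.08,0,0],"rotation":[0,0,0]},
    {"claw":1,"linear":[0,0,0],"rotation":[0,0,0]},
    {"claw":1,"linear":[0,0,0],"rotation":[0,0,0]}
  ]
}}

```text
time: 44.4
position: [0.5715, -0.3432, 0.0159]
tool_rot: [1.102, 1.274, -1.1]
ft_force: [0.0, -0.7, -2.8]
grip_width: 0.379
```

```bash
python3 -c "
from h import *
back(0)"
```

```text
now [ 0.5715 -0.3432  0.0159] t 44.4 F [ 0.  -0.7 -2.8] w 0.379
 rot first: deg [-0.07 -0.04  0.05]  units [-0.0008 -0.0005  0.0006] rows>= 0.0
 shift mm in current axes [ 0.3 -0.  -0.6] after-turn axes [ 0.3 -0.  -0.6]  units [ 0.01 -0.   -0.02]
```

Call:
{"method": "play_rows", "body": {
  "targets": [
    {"claw":0.3,"linear":[0.01,0,0],"rotation":[0,0,0]},
    {"claw":0.3,"linear":[0,0,0],"rotation":[0,0,0]},
    {"claw":0.3,"linear":[0,0,0],"rotation":[0,0,0]},
    {"claw":0.3,"linear":[0,0,0],"rotation":[0,0,0]},
    {"claw":0.3,"linear":[0,0,0],"rotation":[0,0,0]},
    {"claw":0.3,"linear":[0,0,0],"rotation":[0,0,0]},
    {"claw":0.3,"linear":[-0.2,0,0],"rotation":[0,0,0]},
    {"claw":0.3,"linear":[-0.5,0,0],"rotation":[0,0,0]},
    {"claw":0.3,"linear":[-0.8,0,0],"rotation":[0,0,0]},
    {"claw":0.3,"linear":[-0.8,0,0],"rotation":[0,0,0]}
  ]
}}

```text
time: 45.23
position: [0.5709, -0.3428, 0.076]
tool_rot: [1.102, 1.276, -1.1]
ft_force: [0.1, 0.9, 1.5]
grip_width: 0.696
```

Call:
{"method": "play_rows", "body": {
  "targets": [
    {"claw":0.3,"linear":[-0.8,-0.6,0],"rotation":[0,0,0]},
    {"claw":0.3,"linear":[-0.8,-0.9,0],"rotation":[0,0,0]},
    {"claw":0.3,"linear":[-0.8,-0.9,0],"rotation":[0,0,0]},
    {"claw":0.3,"linear":[-0.4,-0.6,0],"rotation":[0,0,0]},
    {"claw":0.3,"linear":[0,0,0],"rotation":[0,0,0]},
    {"claw":0.3,"linear":[0,0,0],"rotation":[0,0,0]}
  ]
}}

```text
time: 45.73
position: [0.4991, -0.3547, 0.1618]
tool_rot: [1.099, 1.261, -1.093]
ft_force: [0.5, 1.0, -0.6]
grip_width: 0.702
```

Run:
```python
from h import *
s=get_state(); im=get_image('wrist'); cv2.imwrite('pics/w14.png',im); C=cam('wrist',s)
Rr=Ro.from_euler('z',8.35,degrees=True).as_matrix(); o=np.array([.5733,-.3419,.008])
print('head top exp',proj(C,[o+Rr@(np.array(p)/1e3) for p in[(-80,22,40),(-80,-22,40),(-30,22,40),(-30,-22,40)]]).round(1).tolist())
hsv=cv2.cvtColor(im,cv2.COLOR_BGR2HSV); m=((hsv[...,1]<50)&(hsv[...,2]>120)).astype(np.uint8); m[:, :250]=0; m[:,400:]=0; m[280:]=0
for c in cv2.findContours(m,0,2)[0]:
    if cv2.contourArea(c)>800: print(cv2.boundingRect(c),cv2.boxPoints(cv2.minAreaRect(c)).round(0).tolist())
# key from w1 & w8 pictures: cap centre and height
C1=cam('wrist',np.load('s1.npy',allow_pickle=True).item()); C8=cam('wrist',np.load('s8.npy',allow_pickle=True).item())
def cap(f,box):
    q=cv2.imread(f); h=cv2.cvtColor(q,cv2.COLOR_BGR2HSV); x0,y0,x1,y1=box; k=((h[...,2]>225)&(h[...,1]<15)).astype(np.uint8)[y0:y1,x0:x1]
    c=max(cv2.findContours(k,0,2)[0],key=cv2.contourArea); (a,b),ax,_=cv2.fitEllipse(c); return (a+x0,b+y0),ax
for z in(0,):
    p1,a1=cap('pics/w1.png',(70,190,170,280)); p8,a8=cap('pics/w8.png',(70,20,170,110)); print(p1,a1,p8,a8); print('key',*two(C1,p1,C8,p8))
plan(np.array([.44,.009,.15]),toolR(0))
```

```text
head top exp [[284.4, 235.3], [333.2, 235.4], [283.4, 179.2], [334.4, 179.3]]
(287, 181, 48, 54) [[287.0, 181.0], [334.0, 181.0], [334.0, 234.0], [287.0, 234.0]]
(107.92202758789062, 237.68468856811523) (35.18293762207031, 41.29579162597656) (109.15909194946289, 59.957855224609375) (34.575897216796875, 41.46989822387695)
key [0.44088931 0.00641642 0.02279505] 2.843270257442984e-05
now [ 0.4993 -0.3549  0.1618] t 45.78 F [-0.1 -0.2  1.2] w 0.701
 rot first: deg [-81.42   0.93  -0.21]  units [-0.9046  0.0103 -0.0023] rows>= 11.4
 shift mm in current axes [   8.4   -4.5 -368.8] after-turn axes [ 11.8 363.9 -59.3]  units [ 0.47 14.56 -2.37]
```

The reader is back as it lay: head outline within about 1–3 px of prediction. The key is at ≈ (0.441, 0.006), top z ≈ 0.023. I'll go there with closed fingers.

Call:
{"method": "play_rows", "body": {
  "targets": [
    {"claw":1,"linear":[0,0,-0.6],"rotation":[0,0,0]},
    {"claw":1,"linear":[0,0,-1],"rotation":[0,0.009,0]},
    {"claw":1,"linear":[0,0,-1],"rotation":[0,0,0]},
    {"claw":1,"linear":[0,0,-1],"rotation":[0,0,0]},
    {"claw":1,"linear":[0,0,-1],"rotation":[0,0,0]},
    {"claw":1,"linear":[0,0,-1],"rotation":[0,0,0]},
    {"claw":1,"linear":[0,0,-1],"rotation":[0,0,0]},
    {"claw":1,"linear":[0,0,-1],"rotation":[0,0,0]},
    {"claw":1,"linear":[0,0,-1],"rotation":[0,0,0]},
    {"claw":1,"linear":[0,0,-1],"rotation":[0,0,0]}
  ]
}}

```text
time: 46.62
position: [0.4615, -0.0954, 0.1538]
tool_rot: [1.108, 1.294, -1.081]
ft_force: [0.1, 0.2, 1.0]
grip_width: 0.045
```

Call:
{"method": "play_rows", "body": {
  "targets": [
    {"claw":1,"linear":[0,0,-1],"rotation":[0,0,0]},
    {"claw":1,"linear":[0,0,-1],"rotation":[0,0,0]},
    {"claw":1,"linear":[0,0,-1],"rotation":[0,0,0]},
    {"claw":1,"linear":[0,0,-0.6],"rotation":[0,0,0]},
    {"claw":1,"linear":[0,0,0],"rotation":[0,0,0]},
    {"claw":1,"linear":[0,0,0],"rotation":[0,0,0]},
    {"claw":1,"linear":[0,0,0],"rotation":[0,0,0]}
  ]
}}

```text
time: 47.2
position: [0.4404, 0.0156, 0.1502]
tool_rot: [1.088, 1.317, -1.067]
ft_force: [-0.6, -0.2, 0.4]
grip_width: 0.004
```

Run:
```python
from h import *
plan(np.array([.4405,.0065,.045]),toolR(np.radians(-81.65)))
```

```text
now [0.4404 0.0156 0.1502] t 47.2 F [-0.6 -0.2  0.4] w 0.004
 rot first: deg [ 2.15 -1.58  0.41]  units [ 0.0239 -0.0175  0.0045] rows>= 0.4
 shift mm in current axes [104.9  -0.9  11.9] after-turn axes [105.2  -1.2   9.1]  units [ 4.21 -0.05  0.36]
```

Call:
{"method": "play_rows", "body": {
  "targets": [
    {"claw":1,"linear":[0.3,0,0.2],"rotation":[0.02,-0.017,0.004]},
    {"claw":1,"linear":[0.6,0,0.15],"rotation":[0,0,0]},
    {"claw":1,"linear":[0.7,0,0],"rotation":[0,0,0]},
    {"claw":1,"linear":[0.7,0,0],"rotation":[0,0,0]},
    {"claw":1,"linear":[0.7,0,0],"rotation":[0,0,0]},
    {"claw":1,"linear":[0.5,0,0],"rotation":[0,0,0]},
    {"claw":1,"linear":[0.2,0,0],"rotation":[0,0,0]},
    {"claw":1,"linear":[0,0,0],"rotation":[0,0,0]},
    {"claw":1,"linear":[0,0,0],"rotation":[0,0,0]}
  ]
}}

```text
time: 47.95
position: [0.443, -0.0015, 0.0519]
tool_rot: [1.108, 1.274, -1.109]
ft_force: [0.2, 0.2, 1.3]
grip_width: 0.003
```

Run:
```python
from h import *
plan(np.array([.4405,.0065,.035]),toolR(np.radians(-81.65)))
```

```text
now [ 0.443  -0.0015  0.0519] t 47.95 F [0.2 0.2 1.3] w 0.003
 rot first: deg [-0.52 -0.1   0.15]  units [-0.0058 -0.0011  0.0016] rows>= 0.1
 shift mm in current axes [16.9 -1.3 -8.2] after-turn axes [16.9 -1.3 -8.3]  units [ 0.67 -0.05 -0.33]
```

Centre, then go down in small steps, watching force.

Call:
{"method": "play_rows", "body": {
  "targets": [
    {"claw":1,"linear":[0.1,-0.05,-0.2],"rotation":[0,0,0]},
    {"claw":1,"linear":[0.2,0,-0.12],"rotation":[0,0,0]},
    {"claw":1,"linear":[0.25,0,0],"rotation":[0,0,0]},
    {"claw":1,"linear":[0,0,0],"rotation":[0,0,0]}
  ]
}}

```text
time: 48.28
position: [0.4427, 0.0061, 0.0393]
tool_rot: [1.11, 1.269, -1.108]
ft_force: [-1.0, -0.3, -0.3]
grip_width: 0.006
```

Call:
{"method": "play_rows", "body": {
  "targets": [
    {"claw":1,"linear":[0.12,0,0],"rotation":[0,0,0]},
    {"claw":1,"linear":[0,0,0],"rotation":[0,0,0]}
  ]
}}

```text
time: 48.45
position: [0.4429, 0.0064, 0.0362]
tool_rot: [1.11, 1.269, -1.107]
ft_force: [0.3, 0.1, -0.5]
grip_width: -0.002
```

Call:
{"method": "play_rows", "body": {
  "targets": [
    {"claw":1,"linear":[0.12,0,0],"rotation":[0,0,0]},
    {"claw":1,"linear":[0,0,0],"rotation":[0,0,0]}
  ]
}}

```text
time: 48.62
position: [0.4432, 0.0064, 0.0331]
tool_rot: [1.11, 1.268, -1.107]
ft_force: [0.3, -0.5, 0.2]
grip_width: 0.002
```

Call:
{"method": "play_rows", "body": {
  "targets": [
    {"claw":1,"linear":[0.12,0,0],"rotation":[0,0,0]},
    {"claw":1,"linear":[0.08,0,0],"rotation":[0,0,0]},
    {"claw":1,"linear":[0,0,0],"rotation":[0,0,0]}
  ]
}}

```text
time: 48.87
position: [0.4435, 0.0063, 0.0278]
tool_rot: [1.11, 1.268, -1.107]
ft_force: [-0.7, -1.3, -0.3]
grip_width: 0.002
```

Call:
{"method": "play_rows", "body": {
  "targets": [
    {"claw":1,"linear":[0.1,0,0],"rotation":[0,0,0]},
    {"claw":1,"linear":[0,0,0],"rotation":[0,0,0]}
  ]
}}

```text
time: 49.03
position: [0.4434, 0.0062, 0.025]
tool_rot: [1.11, 1.268, -1.107]
ft_force: [-0.1, -1.4, 0.9]
grip_width: 0.008
```

Call:
{"method": "play_rows", "body": {
  "targets": [
    {"claw":1,"linear":[0.1,0,0],"rotation":[0,0,0]},
    {"claw":1,"linear":[0,0,0],"rotation":[0,0,0]}
  ]
}}

```text
time: 49.2
position: [0.4434, 0.0062, 0.0222]
tool_rot: [1.11, 1.268, -1.107]
ft_force: [0.1, -0.4, 0.2]
grip_width: 0.006
```

Call:
{"method": "play_rows", "body": {
  "targets": [
    {"claw":1,"linear":[0.1,0,0],"rotation":[0,0,0]},
    {"claw":1,"linear":[0,0,0],"rotation":[0,0,0]}
  ]
}}

```text
time: 49.37
position: [0.4435, 0.0061, 0.0195]
tool_rot: [1.11, 1.268, -1.107]
ft_force: [0.1, 0.2, -0.6]
grip_width: 0.001
```

Call:
{"method": "play_rows", "body": {
  "targets": [
    {"claw":1,"linear":[0.1,0,0],"rotation":[0,0,0]},
    {"claw":1,"linear":[0,0,0],"rotation":[0,0,0]}
  ]
}}

```text
time: 49.53
position: [0.4435, 0.0061, 0.0167]
tool_rot: [1.11, 1.268, -1.107]
ft_force: [-0.1, 0.2, -0.5]
grip_width: 0.007
```

Run:
```python
from h import *
s=get_state(); print(s['position'],s['ft_force'])
w=get_image('wrist'); c=get_image('scene'); t=get_image('top')
C=cam('scene'); print('tcp in scene',proj(C,[s['position']]),'top',proj(cam('top'),[s['position']]))
cv2.imwrite('pics/c15.png',np.hstack([cv2.resize(c[190:270,255:355],(500,400),interpolation=cv2.INTER_CUBIC), cv2.resize(w[200:400,232:382],(300,400),interpolation=cv2.INTER_CUBIC)]))
```

```text
[0.443519   0.00614208 0.01666981] [-0.05015367  0.2034359  -0.49245621]
tcp in scene [[294.66021997 243.08339801]] top [[348.72715073 272.94247116]]
```

View pics/c15.png

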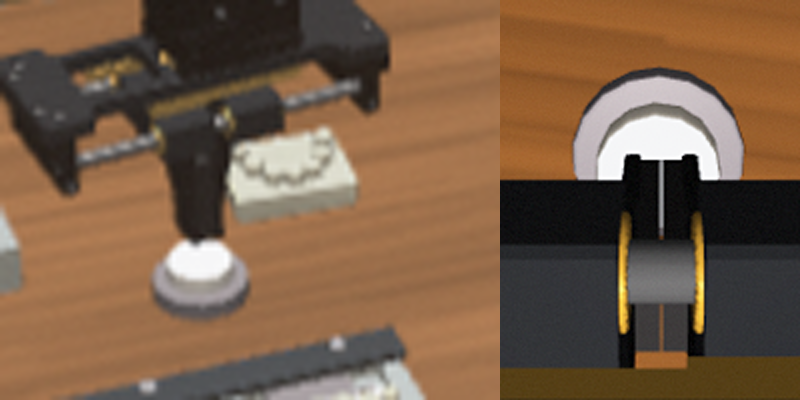

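The scene crop shows the fingertips (px ≈ (295,238)) still hovering over the key (cap at ≈ (295,242)). The real finger ends sit higher than the reported TCP, which also explains the first missed reader grasp. I'll keep going down in small steps on force.

Call:
{"method": "play_rows", "body": {
  "targets": [
    {"claw":1,"linear":[0.12,0.02,0],"rotation":[0,0,0]},
    {"claw":1,"linear":[0,0,0],"rotation":[0,0,0]}
  ]
}}

```text
time: 49.85
position: [0.4448, 0.0062, 0.0141]
tool_rot: [1.111, 1.266, -1.106]
ft_force: [-0.6, 0.5, -1.1]
grip_width: 0.008
```

Call:
{"method": "play_rows", "body": {
  "targets": [
    {"claw":1,"linear":[0.12,-0.05,0],"rotation":[0,0,0]},
    {"claw":1,"linear":[0,0,0],"rotation":[0,0,0]}
  ]
}}

```text
time: 50.02
position: [0.4435, 0.006, 0.0108]
tool_rot: [1.111, 1.266, -1.106]
ft_force: [-0.6, -1.0, -0.4]
grip_width: 0.004
```

Call:
{"method": "play_rows", "body": {
  "targets": [
    {"claw":1,"linear":[0.1,0,0],"rotation":[0,0,0]},
    {"claw":1,"linear":[0,0,0],"rotation":[0,0,0]}
  ]
}}

```text
time: 50.18
position: [0.4434, 0.006, 0.008]
tool_rot: [1.111, 1.266, -1.106]
ft_force: [0.5, -0.4, -1.1]
grip_width: 0.002
```

Call:
{"method": "play_rows", "body": {
  "targets": [
    {"claw":1,"linear":[0.1,0,0],"rotation":[0,0,0]},
    {"claw":1,"linear":[0,0,0],"rotation":[0,0,0]}
  ]
}}

```text
time: 50.35
position: [0.4433, 0.006, 0.0052]
tool_rot: [1.111, 1.266, -1.106]
ft_force: [-0.2, 0.0, 0.5]
grip_width: 0.005
```

Call:
{"method": "play_rows", "body": {
  "targets": [
    {"claw":1,"linear":[0.08,0,0],"rotation":[0,0,0]},
    {"claw":1,"linear":[0,0,0],"rotation":[0,0,0]}
  ]
}}

```text
time: 50.52
position: [0.4433, 0.006, 0.0029]
tool_rot: [1.111, 1.266, -1.106]
ft_force: [0.4, 0.7, -0.6]
grip_width: 0.008
```

Call:
{"method": "play_rows", "body": {
  "targets": [
    {"claw":1,"linear":[0.08,0,0],"rotation":[0,0,0]},
    {"claw":1,"linear":[0,0,0],"rotation":[0,0,0]}
  ]
}}

```text
time: 50.68
position: [0.4434, 0.006, 0.0007]
tool_rot: [1.111, 1.266, -1.106]
ft_force: [-0.3, -0.6, 1.5]
grip_width: 0.004
```

Call:
{"method": "play_rows", "body": {
  "targets": [
    {"claw":1,"linear":[0.08,0,0],"rotation":[0,0,0]},
    {"claw":1,"linear":[0,0,0],"rotation":[0,0,0]}
  ]
}}

```text
time: 50.85
position: [0.4436, 0.006, -0.0014]
tool_rot: [1.111, 1.266, -1.106]
ft_force: [-0.5, -0.6, -0.5]
grip_width: 0.005
```

Call:
{"method": "play_rows", "body": {
  "targets": [
    {"claw":1,"linear":[0.08,0,0],"rotation":[0,0,0]},
    {"claw":1,"linear":[0,0,0],"rotation":[0,0,0]}
  ]
}}

```text
time: 51.02
position: [0.4438, 0.006, -0.0033]
tool_rot: [1.111, 1.266, -1.106]
ft_force: [-1.1, -0.0, 2.6]
grip_width: 0.007
```

Call:
{"method": "play_rows", "body": {
  "targets": [
    {"claw":1,"linear":[0.08,0,0],"rotation":[0,0,0]},
    {"claw":1,"linear":[0,0,0],"rotation":[0,0,0]}
  ]
}}

```text
time: 51.18
position: [0.4439, 0.006, -0.0051]
tool_rot: [1.111, 1.266, -1.106]
ft_force: [-0.9, -0.4, 2.7]
grip_width: 0.008
```

Call:
{"method": "play_rows", "body": {
  "targets": [
    {"claw":1,"linear":[0.08,0,0],"rotation":[0,0,0]},
    {"claw":1,"linear":[0,0,0],"rotation":[0,0,0]}
  ]
}}

```text
time: 51.35
position: [0.444, 0.006, -0.0071]
tool_rot: [1.11, 1.266, -1.106]
ft_force: [-1.0, 0.2, 4.4]
grip_width: 0.005
```

Call:
{"method": "play_rows", "body": {
  "targets": [
    {"claw":1,"linear":[0.08,0,0],"rotation":[0,0,0]},
    {"claw":1,"linear":[0,0,0],"rotation":[0,0,0]}
  ]
}}

```text
time: 51.52
position: [0.4441, 0.006, -0.0085]
tool_rot: [1.11, 1.266, -1.107]
ft_force: [-1.5, 0.3, 4.6]
grip_width: 0.002
```

Call:
{"method": "play_rows", "body": {
  "targets": [
    {"claw":1,"linear":[0.08,0,0],"rotation":[0,0,0]},
    {"claw":1,"linear":[0,0,0],"rotation":[0,0,0]}
  ]
}}

```text
time: 51.68
position: [0.4441, 0.0059, -0.0083]
tool_rot: [1.108, 1.266, -1.109]
ft_force: [-2.5, -0.1, 4.5]
grip_width: 0.004
```

Call:
{"method": "play_rows", "body": {
  "targets": [
    {"claw":1,"linear":[0.2,0,0],"rotation":[0,0,0]},
    {"claw":1,"linear":[0.15,0,0],"rotation":[0,0,0]}
  ]
}}

```text
time: 51.85
position: [0.4445, 0.0058, -0.0095]
tool_rot: [1.102, 1.266, -1.117]
ft_force: [-20.8, 0.4, 57.6]
grip_width: 0.005
```

Call:
{"method": "play_rows", "body": {
  "targets": [
    {"claw":1,"linear":[0.3,0,0],"rotation":[0,0,0]},
    {"claw":1,"linear":[0.3,0,0],"rotation":[0,0,0]}
  ]
}}

```text
time: 52.02
position: [0.4446, 0.0055, -0.0103]
tool_rot: [1.09, 1.267, -1.131]
ft_force: [-33.7, 2.4, 97.3]
grip_width: 0.005
```

Run:
```python
from h import *
s=get_state(); print(s['position'],s['ft_force'],s['joint_positions'])
```

```text
[ 0.44459593  0.00546785 -0.01026419] [-33.70702345   2.36688245  97.30985578] [ 0.58629937  0.17964747 -0.7093318   2.12627024  0.17160343  0.90219987
 -1.66203694]
```

Hard stop reached, with more force than I wanted. Retreat.

Call:
{"method": "play_rows", "body": {
  "targets": [
    {"claw":1,"linear":[-0.3,0,0],"rotation":[0,0,0]},
    {"claw":1,"linear":[-0.5,0,0],"rotation":[0,0,0]},
    {"claw":1,"linear":[-0.7,0,0],"rotation":[0,0,0]},
    {"claw":1,"linear":[-0.8,0,0],"rotation":[0,0,0]},
    {"claw":1,"linear":[-0.8,0,0],"rotation":[0,0,0]},
    {"claw":1,"linear":[-0.8,0,0],"rotation":[0,0,0]},
    {"claw":1,"linear":[-0.8,0,0],"rotation":[0,0,0]},
    {"claw":1,"linear":[-0.4,0,0],"rotation":[0,0,0]},
    {"claw":1,"linear":[0,0,0],"rotation":[0,0,0]},
    {"claw":1,"linear":[0,0,0],"rotation":[0,0,0]}
  ]
}}

```text
time: 52.85
position: [0.4488, 0.0091, 0.1259]
tool_rot: [1.087, 1.261, -1.127]
ft_force: [0.2, -0.2, -0.5]
grip_width: -0.0
```

Run:
```python
from h import *
s=get_state(); print(s['position'],s['ft_force'])
t=get_image('top'); cv2.imwrite('pics/top9.png',t); sc=get_image('scene'); cv2.imwrite('pics/scene9.png',sc)
a=cv2.imread('pics/scene0.png'); d=(cv2.absdiff(a,sc).max(2)>40).astype(np.uint8); d=cv2.morphologyEx(d,cv2.MORPH_OPEN,np.ones((3,3)))
print('scene changes',[cv2.boundingRect(c) for c in cv2.findContours(d,0,2)[0] if cv2.contourArea(c)>15])
a=cv2.imread('pics/top0.png'); d=(cv2.absdiff(a,t).max(2)>40).astype(np.uint8); d=cv2.morphologyEx(d,cv2.MORPH_OPEN,np.ones((3,3)))
print('top changes',[cv2.boundingRect(c) for c in cv2.findContours(d,0,2)[0] if cv2.contourArea(c)>15])
```

```text
[0.44875771 0.00914409 0.12592896] [ 0.22392374 -0.23886053 -0.45380106]
scene changes [(280, 276, 26, 24), (310, 271, 27, 21), (405, 240, 35, 27), (412, 211, 23, 23), (257, 174, 14, 12), (288, 170, 31, 34), (240, 120, 13, 6), (250, 92, 11, 14), (244, 86, 10, 10), (265, 83, 9, 7), (223, 76, 8, 22), (258, 72, 4, 8), (211, 57, 17, 17), (285, 47, 35, 14), (195, 16, 28, 21), (226, 0, 110, 177), (186, 0, 36, 14), (0, 0, 125, 187), (22, 0, 31, 15)]
top changes [(329, 476, 9, 4), (316, 460, 15, 15), (338, 452, 17, 17), (347, 430, 16, 33), (179, 224, 41, 44), (339, 204, 4, 14), (309, 182, 108, 298), (221, 181, 31, 42)]
```

```bash
python3 -c "
from bench import *
print(close_job())"
```

```text
the job is handed in; nothing more can be done
None
```

I loaded both grey plates, read the ticket, returned the reader, pressed the start key, and handed the job in at about 53 s. No verdict was reported. Only two plates were on the bench. The turquoise and green look-alikes were left alone.

**Last checks that agreed**
- **Plates:** they went into nest0 and nest1, tongue first under the lip and swung down. Wrist pictures taken after each release showed both flat between the rails, with corners within about 1–3 mm of nominal.
- **Reading:** the window was 99 mm from the code and about 3 mm off the line of sight, within half a degree of the square-on pose I had calculated. It was held still for over 1.5 s, and the handle had not slipped.
- **Reader:** it is back in its cradle, with its outline within about 3 px of where it started.
- **Other things:** comparing the scene and top pictures before and after showed changes only at the two plates' old places, the two nests and the arm.

**What failed or disagreed**
- **First reader grasp:** it closed on nothing, because the fingertips sit higher than the reported tool point. The second try, about 6 mm lower, held.
- **Key press:** the key met resistance and then a hard stop after about 6 mm of travel, so I take it as fully pressed. I pushed too hard at the stop: the last reading was 97 N, below the 120 N limit. I saw only end-of-call readings, so the peak may have been higher.
- **Final view:** I had used all 16 picture views, so the final state was checked only by comparing pictures numerically, not by eye.

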